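# Unfold the crank and clamp the sample cell

## Robot

A 7-joint arm with a two-finger parallel gripper is mounted at the origin on the work surface. World frame = base frame: x ahead of the robot, y to its left, z up, the work surface at z = 0. Lengths are in m, angles in rad, forces in N, time in s.
With the tool pointing down it reaches from about 0.425 to 0.875 m from the base axis. Payload 9.9 kg.
Tool frame: the origin (TCP) lies at the very end of the fingers, on their centre line; the grasp point (between the pads) lies 19 mm behind it (hold_point_z is the y of the grasp point in the tool frame, in m); y points along the fingers, z is the direction in which the jaws open and shut, and the axes are right-handed (so a half turn about y gives the same grasp; the last joint's range is limited). The gripper opens to 85 mm and grips with 20 to 120 N. Pads are 22 mm wide; open, the fingers measure 114 mm over their backs; the gripper's body (76 mm by 85 mm) begins 54 mm behind the grasp point. The pads swing forward as they close: fully open they stand 13 mm farther back than shut.
Start: joints at [-1.357, 0.576, 0.025, 1.437, -0.015, 1.129, -0.057], TCP at [0.198, 0.645, 0.207] pointing down, gripper open.
Joint ranges: [-2.76, 2.76], [-0.34, 2.15], [-1.52, 1.57], [0.19, 2.46], [-1.09, 4.23], [0.17, 1.99], [-2.82, 2.82]. Speed limits (rad/s): [2.22, 2.22, 3.01, 3.01, 3.14, 3.14, 3.14].

## Interface

Orientations are given as a unit quaternion [w, x, y, z].
In Python, from plant import * gives the robot as it stands.
- The arm moves only by the tool drive_tool, never from a script. Its argument "commands" is a list of rows, each a list of 7 numbers: the turn, a rotation vector about the tool's x, y, z in units of 5 degrees (1.0 is 5 degrees), then the shift along the tool's x, y, z in units of 40 mm (1.0 is 40 mm), then the opening, from 0 (shut) to 1 (fully open). In form: [[rx, ry, rz, dx, dy, dz, fingers], ...]. A call has 1 to 12 rows; each row shifts and turns the commanded pose from where the row before left it, along the tool's axes as they then stand; what a row does not reach is not made up. A row lasts 1/10 s, in which the tool goes at most 50 mm and 8.59 degrees, less where a joint would pass 70% of its speed; a pose out of reach is approached as far as the arm can. A call is refused whole if a number of a shift passes 1 or a number of a turn 1, either way. A call with a gripper value outside its range is refused whole. The fingers move at their own pace and stop on an object; "squeeze" is the grip in N (left out, the last holds). Time passes only in rows, so rows that do not move let the fingers close. It gives the time, the measured TCP pose, the force and the opening at its end, in the units of the state.
- get_state(): the state, without advancing time (a new reading comes with each control period).
- snapshot(name): name is "scene" or "top" or "wrist"; returns the picture (480x640x3 uint8, red, green, blue); there is no depth.
- calibration(name): a dict with "fx", "fy", "cx", "cy" (pixels), "R" (3x3) and "t" (3): a world point X has camera coordinates R X + t; the wrist camera has in their place "hand_eye" (4x4, takes a point from camera to tool coordinates, whose origin is the TCP and whose axes are the tool frame's). Camera axes: x right, y down, z forward; pixel columns grow to the right and rows downward; lengths in m; the calibration is good to about 2 mm. The wrist camera is an equidistant fisheye: a pixel r from the principal point sees the ray r / f radians off the axis. A picture is of the moment at which its call begins: read the wrist's pose just before it. calibration takes no time and is no camera call.
- sign_off(): hands the job in, once; it reports no verdict.
Trained networks look in the newest picture that a camera, given by its name, has taken for a name from the list of things; names that differ only in an ending like _2 or _b are one class to them, and where a whole thing is asked for, a point or a joint stands for the part that bears it (a point fixed in the world has none). Each returns a list of dicts, best first, with "p" (0 to 1); they miss things now and then, are a little off and sometimes report something else, mostly with a low value. They report only what shows in the picture. A call takes as long as a camera call.
- look_for(label, camera): "at" ([column, row] as shares, 0 to 1, of the picture: columns of its width, rows of its height, amid what is visible of it).
- landmark_of(label, camera): "at" ([column, row] as shares, 0 to 1, of the picture: columns of its width, rows of its height: a listed point, or the origin of a listed thing).
The state is a dict: "time": time; "joint_pos": joint angles; "qd": joint speeds; "effort": joint torques, N m; "tcp_pos": TCP position; "tcp_rot": TCP orientation; "wrist_force": force on the tool from outside, world axes, zero at the start; "ft_torque": the same for the moment, N m; "opening": finger opening in m.
Only numpy, scipy, OpenCV 4.12 (cv2) and the standard library are available. Lean on these libraries where they do the work, as an engineer would, in place of code of your own. Each camera call takes 0.05 s, during which the arm holds its last target.

## Task

The sample cell stands loose between the jaws of the hand-cranked clamping stage. Swing the folded crank handle on the handwheel fully upright first, then wind the wheel clockwise (seen from above) with it until the driven jaw grips the cell firmly against the back stop, going by feel and not over-tightening, because the cell is thin-walled. Then let go, leaving the cell upright and gripped and the handle standing up; do not touch the cell, the jaw or the things standing about.

Things in the scene. Friction and masses are not known exactly. Their poses are not given: they have to be found in the camera images.
- rig: Hand-cranked clamping stage, fixed: grey base plate 170 x 320 mm, 30 mm thick (x -85 to 85, y -70 to 250 mm), and a white 105 mm square gearbox (top 90 mm above the bench) under the handwheel. Origin at bench height on the handwheel's vertical axis; z up; +y runs from the wheel along the plate to the cell and the back stop.
- wheel (a joint): Level aluminium handwheel, radius 62 mm, top face 110 mm above the bench. Angle in rad, 0 to 4.8, grows clockwise seen from above and drives the jaw to rig +y, 12.7 mm per rad. At w the crank hinge lies 50 mm from the axis towards (cos w, -sin w) in rig x, y. Stiff: 0.35 N m (7 N on the handle) turns it unloaded; it stays where left. It starts at 0 to 1.5.
- crank (a joint): Folding crank handle: 0 (start at most 0.15) folded flat across the wheel face towards and past the wheel's centre, 1.57 upright, 1.60 its stop. Its hinge is level and tangential to the wheel (square to the line from axis to hinge). The hinge is stiff (0.10 N m, about 1.7 N at 60 mm) and the handle stays where it is left.
- hinge (a point): Middle of the crank handle's hinge, 128 mm above the bench (18 mm above the wheel's top face), 50 mm from the wheel axis.
- tip (a point): Free end of the crank handle, 88 mm from the hinge along the handle. The black round grip, 16 mm in diameter, covers 14 to 86 mm from the hinge and spins freely on its spindle; folded, its underside is 10 mm above the wheel face.
- jaw: Driven steel jaw, 75 mm wide (rig x), 20 mm thick, 48 mm tall; origin at the middle of its underside, gripping face 10 mm ahead along rig +y; starts 5 to 35 mm short of the cell. Facing it, the fixed back stop, 85 mm wide, 21 mm thick, 50 mm tall, with a black rubber face (gives 1 mm per 12 N) that stands at rig y = 174 to 194 mm, different each time and not reported: feel for it.
- cell: Sample cell, round steel pot 50 mm in diameter, 52 mm tall with its lid, 0.17 to 0.35 kg, loose on the base plate between jaw and stop; origin at the centre of its underside, z up. Feel of clamping it: each 10 N on the cell adds about 2.5 N on the handle to the 7 N; 11 to 14 N along the way of turning is a firm grip, 17 N or more too tight.
- spare: Bystander: smaller sample cell, 40 mm diameter, 46 mm tall, standing on the bench.
- cap: Bystander: white plastic cap, 26 mm diameter, 12 mm tall, on the base plate beside the jaw.
- beaker: Bystander: clear plastic beaker, 72 mm diameter, 85 mm tall.
- bottle: Bystander: white plastic bottle, 60 mm diameter, 150 mm tall.
- jar: Bystander: amber jar, 64 mm diameter, 75 mm tall.
- spatula: Bystander: steel spatula, 180 mm long, lying flat.
- dish: Bystander: white dish, 90 mm diameter, 25 mm tall.

How it is judged:
On the way, in this order (a step that is already met when the one before it is completed fails the run):
1. the crank handle is swung upright (beyond 1.35 rad) before the jaw has been wound more than 6 mm (value of joint crank above 1.35 rad and distance of jaw from where it was at the start of the episode below 0.006 m), for 0.1 s.
2. the jaw presses the cell with more than 8 N (contact force between jaw and cell above 8 N), for 0.3 s.
At the end, for the whole second after the job is handed in: The cell stands upright (within 0.1 rad) at rest, gripped by the jaw with 8 to 40 N, the wheel at rest, the crank handle still standing (beyond 1.2 rad) (contact force between jaw and cell between 8 and 40 N and value of joint crank above 1.2 rad and angle between cell's own z axis and vertical below 0.1 rad and linear speed of cell below 0.01 m/s and velocity of joint wheel below 0.05 rad/s); the robot touches nothing.
It fails at once if the cell is squeezed with more than 45 N (contact force between jaw and cell above 45 N).
It fails at once if the jaw is wound more than 10 mm with the handle not unfolded (distance of jaw from where it was at the start of the episode above 0.01 m and value of joint crank below 1 rad).
It fails at once if the robot touches the cell or pushes the jaw (contact force between any of the arm, the fingers and cell above 1 N or contact force between any of the arm, the fingers and jaw above 1 N).
It fails at once if a bystander is moved more than 20 mm (distance of any of spare, cap, beaker, bottle, jar, spatula, dish from where it was at the start of the episode above 0.02 m).
It also fails if it takes over 72 s, if anything falls off the work surface, if the arm or the gripper's body presses on something with over 40 N, if the wrist force passes 120 N, or if a joint passes its speed limit or range.

## Working session

There is one attempt and no reset: what is moved stays moved. The work goes in short steps, Python scripts to look and compute and a tool call to move; the robot and the scene stay as the last step left them, time stands still between calls to the robot, and variables do not carry over. Pictures are saved under pics/ and viewed, and the job is handed in when it is done.

Besides the shell and the picture viewer there is one more tool, called after ">>>" as name(argument=value, ...) on one line, values as JSON. drive_tool: Moves the arm, as the interface text tells. Its arguments: {"type":"object","properties":{"commands":{"type":"array"},"squeeze":{"type":"number"}},"required":["commands"]}

```bash
ls; mkdir -p pics
cat > h.py <<'E'
from plant import *
import numpy as np, cv2
from scipy.spatial.transform import Rotation as Ro
def q2R(q): return Ro.from_quat([q[1],q[2],q[3],q[0]]).as_matrix()
def save(n,im): cv2.imwrite('pics/'+n+'.png',im[:,:,::-1])
def ray(cam,at,st=None):
    c=calibration(cam); u=at[0]*640; v=at[1]*480
    if cam!='wrist':
        d=np.array([(u-c['cx'])/c['fx'],(v-c['cy'])/c['fy'],1.]); R=np.array(c['R']);t=np.array(c['t'])
        return -R.T@t, R.T@d
    x=(u-c['cx'])/c['fx']; y=(v-c['cy'])/c['fy']; r=np.hypot(x,y)
    d=np.array([x/r*np.sin(r),y/r*np.sin(r),np.cos(r)]) if r>0 else np.array([0,0,1.])
    H=np.array(c['hand_eye']); st=st or get_state(); T=q2R(st['tcp_rot'])
    return T@H[:3,3]+st['tcp_pos'], T@H[:3,:3]@d
def atz(o,d,z): return o+d*(z-o[2])/d[2]
def proj(cam,X):
    c=calibration(cam); p=np.array(c['R'])@X+c['t']; return np.array([c['fx']*p[0]/p[2]+c['cx'],c['fy']*p[1]/p[2]+c['cy']])
E
python3 - <<'E'
from h import *
s=get_state(); print(s)
Z={'hinge':.128,'tip':.128,'jaw':.03,'cell':.03,'rig':0,'wheel':.11,'spare':0,'cap':.03,'beaker':0,'bottle':0,'jar':0,'dish':0}
for cam in ['scene','top','wrist']:
    st=get_state(); save(cam+'0',snapshot(cam))
    for l in (['rig','hinge','tip','jaw','cell'] if cam=='wrist' else ['rig','hinge','tip','jaw','cell']+(['bottle','beaker','jar'] if cam=='top' else [])):
        r=landmark_of(l,cam)[:2]
        for q in r: print(cam,l,round(q['p'],2),np.round(np.array(q['at'])*[640,480]),np.round(atz(*ray(cam,q['at'],st),Z[l]),3))
E
```

```text
pics
{'time': 0.0, 'joint_pos': array([-1.35677444,  0.57648286,  0.02485039,  1.43792488, -0.01498063,
        1.12903661, -0.05647159]), 'qd': array([ 7.84031131e-05, -7.27343995e-04,  7.00244952e-04, -7.35121262e-04,
       -1.57226817e-03,  5.79383699e-05,  8.79421624e-04]), 'effort': array([-1.10512951e-05, -7.65736985e+01,  2.25013040e+00, -2.85981756e+01,
        1.51894632e-02,  1.24950358e-02, -1.54305053e-05]), 'tcp_pos': array([0.19792802, 0.64479081, 0.20587002]), 'tcp_rot': array([-0.6986973 ,  0.69987186, -0.10493426,  0.10483445]), 'wrist_force': array([-0.5761097 , -0.35840899,  0.9917533 ]), 'ft_torque': array([ 0.02424627,  0.01771577, -0.03386214]), 'opening': 0.08534082405725878}
scene rig 0.8 [317. 219.] [ 0.527 -0.098  0.   ]
scene rig 0.45 [406. 376.] [0.55  0.336 0.   ]
scene hinge 0.72 [294. 173.] [ 0.554 -0.16   0.128]
scene tip 0.77 [331. 188.] [ 0.5   -0.079  0.128]
scene tip 0.5 [318. 238.] [0.59  0.024 0.128]
scene jaw 0.67 [316. 235.] [ 0.56 -0.04  0.03]
scene cell 0.61 [325. 260.] [0.574 0.03  0.03 ]
top rig 0.7 [346. 251.] [ 0.565 -0.027  0.   ]
top rig 0.58 [378. 267.] [ 0.525 -0.105  0.   ]
top hinge 0.7 [398. 256.] [ 0.549 -0.141  0.128]
top tip 0.71 [368. 273.] [ 0.509 -0.074  0.128]
top tip 0.57 [352. 197.] [ 0.682 -0.035  0.128]
top jaw 0.6 [348. 251.] [ 0.563 -0.029  0.03 ]
top cell 0.8 [327. 244.] [0.579 0.021 0.03 ]
top bottle 0.72 [500. 280.] [ 0.497 -0.408  0.   ]
top jar 0.48 [494. 229.] [ 0.623 -0.395  0.   ]
```

Run:
```python
import cv2,numpy as np
a=cv2.imread('pics/top0.png')[130:370,180:560];cv2.imwrite('pics/t0c.png',cv2.resize(a,(760,480)))
b=cv2.imread('pics/scene0.png');cv2.imwrite('pics/s0c.png',cv2.resize(b[100:340,180:500],(800,600)))
```

```text
(no output)
```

View pics/t0c.png

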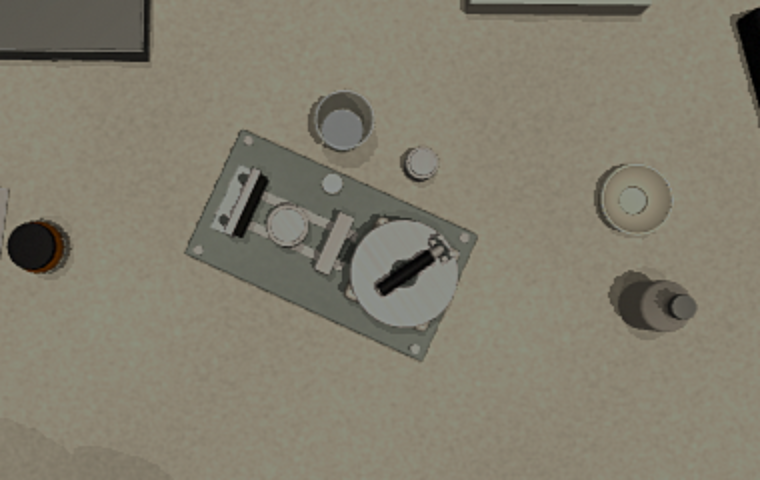

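View pics/s0c.png

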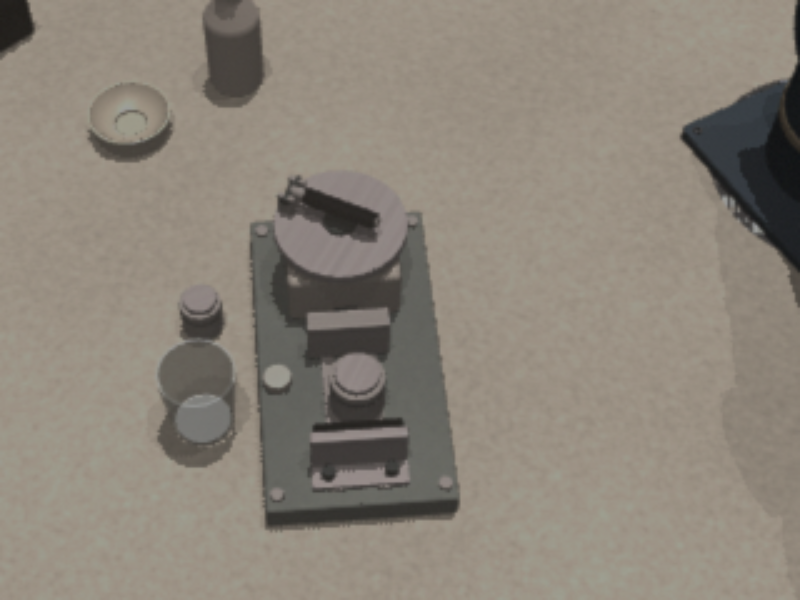

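View pics/scene0.png

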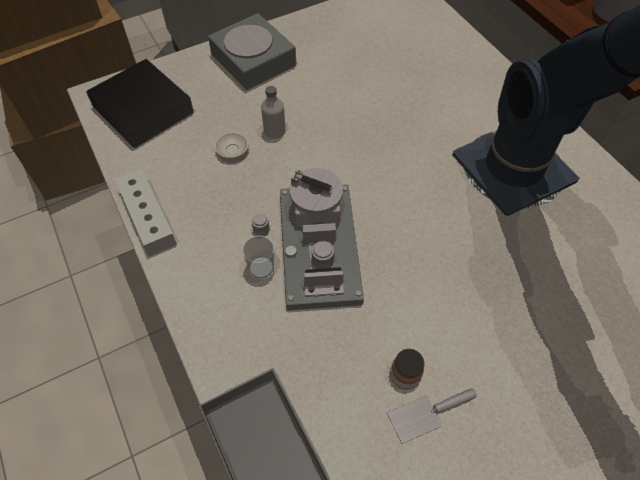

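Run:
```python
from h import *
from scipy.optimize import least_squares
g=lambda u,v:[(180+u/2+.25)/640,(130+v/2+.25)/480]
P=lambda u,v,z:atz(*ray('top',g(u,v)),z)
for n,u,v,z in [('c++?',243,131,.03),('c2',477,237,.03),('c3',423,360,.03),('c4',186,254,.03),('wheel',404,273,.11),('hinge',440,251,.128),('tip',380,290,.128),('cell',287,226,.082),('jawtop',334,243,.078)]:
    print(n,np.round(P(u,v,z),4))
# fit plate
pts=[P(243,131,.03),P(477,237,.03),P(423,360,.03),P(186,254,.03)]
loc=np.array([[.085,.25],[.085,-.07],[-.085,-.07],[-.085,.25]])
f=lambda p:np.concatenate([np.array([[np.cos(p[2]),-np.sin(p[2])],[np.sin(p[2]),np.cos(p[2])]])@l+p[:2]-q[:2] for l,q in zip(loc,pts)])
r=least_squares(f,[.53,-.12,-.4]);print(r.x,r.cost**.5,np.round(f(r.x),4))
# scene check
for n,u,v,z in [('s c1',268,517,.03),('s c2',250,222,.03),('s c3',422,212,.03),('s c4',458,500,.03)]:
    print(n,np.round(atz(*ray('scene',[(180+u*.4)/640,(100+v*.4)/480]),z),4))
c=calibration('wrist');print(c)
```

```text
c++? [0.6977 0.0857 0.03  ]
c2 [ 0.5702 -0.2029  0.03  ]
c3 [ 0.4198 -0.1378  0.03  ]
c4 [0.5447 0.1533 0.03  ]
wheel [ 0.5237 -0.1067  0.11  ]
hinge [ 0.5487 -0.1454  0.128 ]
tip [ 0.5039 -0.0781  0.128 ]
cell [0.5776 0.0286 0.082 ]
jawtop [ 0.5584 -0.027   0.078 ]
[ 0.52217095 -0.10791173 -0.41096763] 0.0043568850233390724 [ 0.0022  0.0016  0.0019 -0.0032 -0.0036 -0.0004 -0.0006  0.002 ]
s c1 [0.702  0.0932 0.03  ]
s c2 [ 0.574  -0.2035  0.03  ]
s c3 [ 0.4183 -0.1337  0.03  ]
s c4 [0.5487 0.1566 0.03  ]
{'fx': 371.64829954431775, 'fy': 371.64829954431775, 'cx': 327.1273374140007, 'cy': 240.13896934543962, 'hand_eye': array([[-1.16769637e-03,  9.62672207e-01,  2.70667430e-01,
        -6.77257024e-02],
       [-1.37617763e-03, -2.70668905e-01,  9.62671517e-01,
        -1.68651370e-01],
       [ 9.99998371e-01,  7.51621575e-04,  1.64086706e-03,
        -1.15190951e-04],
       [ 0.00000000e+00,  0.00000000e+00,  0.00000000e+00,
         1.00000000e+00]])}
```

View pics/wrist0.png

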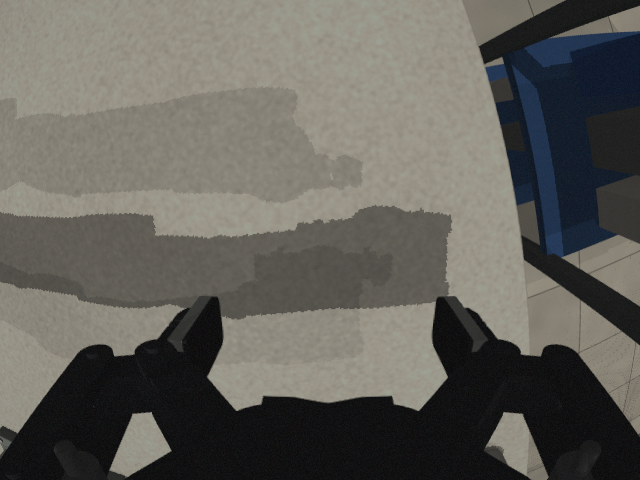

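Run:
```python
from h import *
s=get_state();T=q2R(s['tcp_rot']);print(T)
d=np.array([np.cos(-.98),np.sin(-.98)])
for t in ([-d[1],d[0]],[d[1],-d[0]]):
    z0=T[:2,2];a=np.degrees(np.arctan2(z0[0]*t[1]-z0[1]*t[0],z0@t));print('world yaw',a,t)
```

```text
[[ 9.55985027e-01 -5.13690787e-05  2.93415448e-01]
 [-2.93415450e-01 -3.44500307e-05  9.55985027e-01]
 [-3.89998990e-05 -9.99999998e-01 -4.80061949e-05]]
world yaw -39.087318911000565 [np.float64(0.8304973704919705), np.float64(0.5570225467662173)]
world yaw 140.91268108899942 [np.float64(-0.8304973704919705), np.float64(-0.5570225467662173)]
```

>>> drive_tool(commands=[[0,1,0,0,-0.2,0,1],[0,1,0,0,-0.2,0,1],[0,1,0,0,-0.2,0,1],[0,1,0,0,-0.2,0,1],[0,1,0,0,-0.2,0,1],[0,1,0,0,0,0,1],[0,1,0,0,0,0,1],[0,0.8,0,0,0,0,1],[0,0,0,0.8,0,0,1],[0,0,0,0.8,0,0,1],[0,0,0,0.8,0,0,1],[0,0,0,0.8,0,0,1]])

```text
time: 2.25
tcp_pos: [0.2701, 0.538, 0.2467]
tcp_rot: [0.624, -0.624, 0.332, -0.332]
wrist_force: [-0.2, -0.2, 0.7]
opening: 0.0855
```

>>> drive_tool(commands=[[0,0,0,0.8,0,0,1],[0,0,0,0.8,0,0,1],[0,0,0,0.8,0,0,1],[0,0,0,0.8,0,0,1],[0,0,0,0.8,0,0,1],[0,0,0,0.8,0,0,1],[0,0,0,0.8,0,0,1],[0,0,0,0.8,0,0,1],[0,0,0,0.8,0,0,1],[0,0,0,0.8,0,0,1],[0,0,0,0.8,0,0,1],[0,0,0,0,0,0,1]])

```text
time: 3.45
tcp_pos: [0.4686, 0.2425, 0.2472]
tcp_rot: [-0.623, 0.623, -0.334, 0.335]
wrist_force: [0.2, 0.8, 0.5]
opening: 0.085
```

>>> drive_tool(commands=[[0,0,0,0.6,0,-0.3,1],[0,0,0,0.6,0,-0.3,1],[0,0,0,0.6,0,-0.3,1],[0,0,0,0.6,0,-0.3,1],[0,0,0,0.6,0,-0.3,1],[0,0,0,0.6,0,-0.3,1],[0,0,0,0.6,0,-0.3,1],[0,0,0,0.6,0,-0.4,1],[0,0,0,0.6,0,-0.4,1],[0,0,0,0.6,0,-0.4,1],[0,0,0,0.6,0,-0.4,1],[0,0,0,0,0,0,1]])

```text
time: 4.65
tcp_pos: [0.4903, -0.0584, 0.2471]
tcp_rot: [-0.623, 0.624, -0.333, 0.334]
wrist_force: [0.1, 0.8, 0.6]
opening: 0.0859
```

Run:
```python
from h import *
s=get_state();print(s['tcp_pos']);save('w1',snapshot('wrist'))
for l,z in [('hinge',.128),('tip',.128),('wheel',.11),('jaw',.03),('cell',.03)]:
    for q in landmark_of(l,'wrist')[:2]: print(l,round(q['p'],2),np.round(np.array(q['at'])*[640,480]),np.round(atz(*ray('wrist',q['at'],s),z),4))
```

```text
[ 0.49031378 -0.05839496  0.24710543]
hinge 0.58 [329. 339.] [ 0.5507 -0.1441  0.128 ]
tip 0.59 [328. 248.] [ 0.5027 -0.0736  0.128 ]Traceback (most recent call last):
  File "<stdin>", line 4, in <module>
ValueError: it knows: beaker, bottle, cap, cell, dish, hinge, jar, jaw, rig, spare, spatula, tip
```

View pics/w1.png

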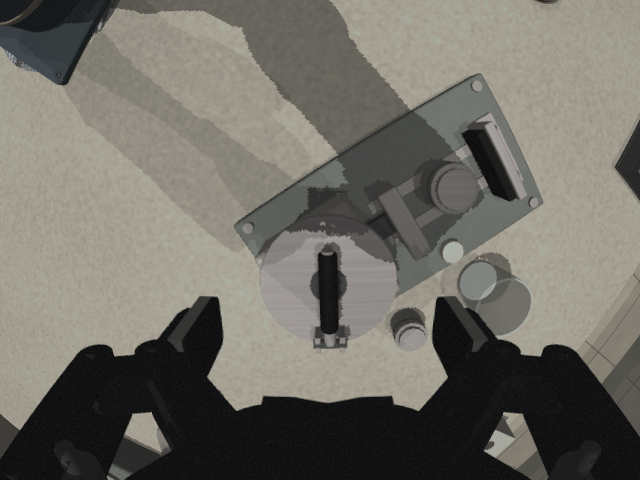

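Run:
```python
from h import *
s=get_state();T=q2R(s['tcp_rot']);print(T)
for n,u,v,z in [('hinge',330,335,.128),('tip',327,246,.128),('wl',260,281,.11),('wr',398,283,.11),('wt',329,215,.11),('wb',331,342,.11)]:
    X=atz(*ray('wrist',[u/640,v/480],s),z); print(n,np.round(X,4),np.round(T.T@(X-s['tcp_pos']),4))
```

```text
[[ 5.58722502e-01  8.54057463e-05  8.29354664e-01]
 [-8.29354556e-01  5.76362065e-04  5.58722371e-01]
 [-4.30290466e-04 -9.99999830e-01  3.92858100e-04]]
hinge [ 0.5495 -0.1345  0.128 ] [0.0999 0.1187 0.0035]
tip [ 0.5012 -0.0678  0.128 ] [0.0176 0.1187 0.0008]
wl [ 0.4729 -0.1328  0.11  ] [ 0.0557  0.1367 -0.0591]
wr [ 0.5765 -0.0653  0.11  ] [0.0576 0.1367 0.0645]
wt [ 0.4904 -0.0488  0.11  ] [-0.0042  0.1367  0.0024]
wb [ 0.5607 -0.149   0.11  ] [0.1182 0.1367 0.0047]
```

>>> drive_tool(commands=[[0,0,0,0.6,0.5,0.05,1],[0,0,0,0.6,0.5,0,1],[0,0,0,0,0.5,0,0.7],[0,0,0,0,0.5,0,0.6],[0,0,0,0,0.5,0,0.5],[0,0,0,0,0.4,0,0.5],[0,0,0,0,0.2,0,0.5],[0,0,0,0,0.15,0,0.5],[0,0,0,0,0,0,0.5]])

```text
time: 5.7
tcp_pos: [0.519, -0.0926, 0.1164]
tcp_rot: [-0.624, 0.624, -0.332, 0.332]
wrist_force: [0.2, -0.6, 0.4]
opening: 0.0431
```

Run:
```python
from h import *
s=get_state();print(s['tcp_pos'],s['wrist_force']);save('w2',snapshot('wrist'))
a=snapshot('scene')[100:340,180:500];save('s2',cv2.resize(a,(800,600)))
```

```text
[ 0.51904975 -0.09264569  0.11641245] [ 0.18402799 -0.55890693  0.44632344]
```

View pics/w2.png

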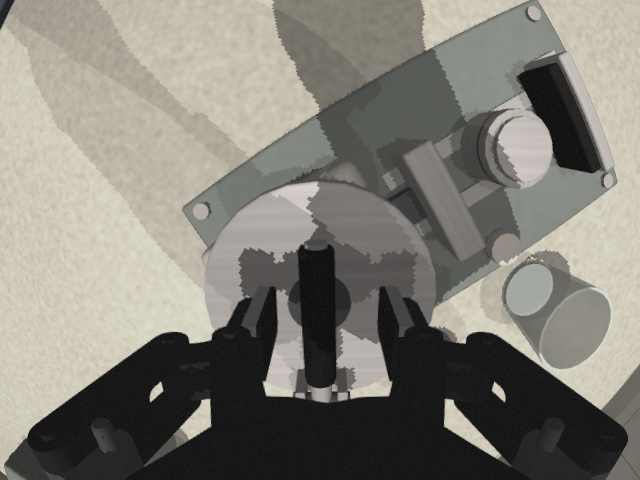

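View pics/s2.png

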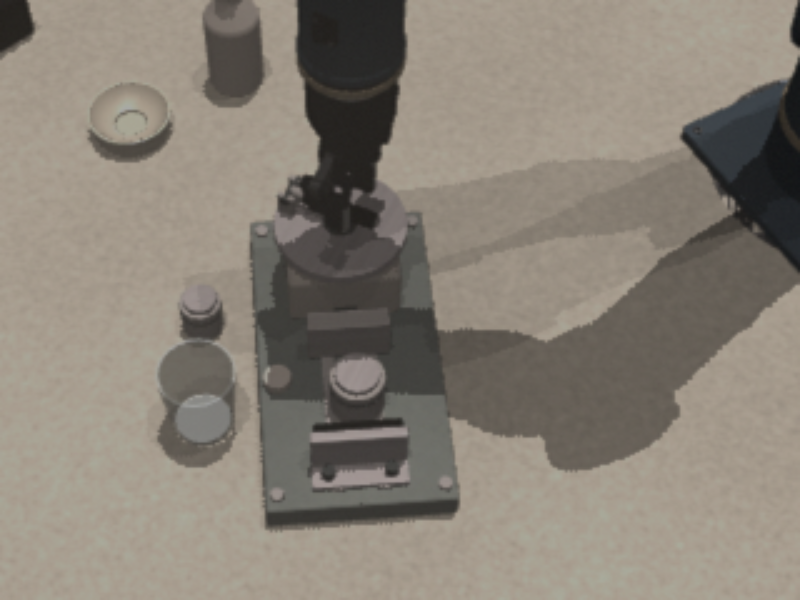

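>>> drive_tool(squeeze=25, commands=[[0,0,0,0,0,-0.07,0.4],[0,0,0,0,0,0,0.2],[0,0,0,0,0,0,0],[0,0,0,0,0,0,0],[0,0,0,0,0,0,0],[0,0,0,0,0,0,0]])

```text
time: 6.4
tcp_pos: [0.5168, -0.0948, 0.1167]
tcp_rot: [0.624, -0.624, 0.332, -0.332]
wrist_force: [0.1, -0.6, 0.0]
opening: 0.0
```

Run:
```python
from h import *
s=get_state();print(s['tcp_pos'],s['wrist_force']);save('w3',snapshot('wrist'))
```

```text
[ 0.516774   -0.09484089  0.1167238 ] [ 0.08618363 -0.63947347  0.043398  ]
```

View pics/w3.png

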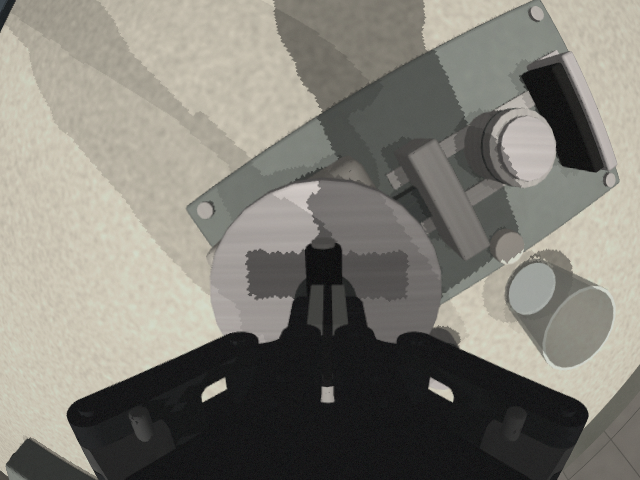

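Run:
```python
from h import *
from scipy.optimize import brentq
s=get_state();T=q2R(s['tcp_rot'])
c=calibration('wrist');H=np.array(c['hand_eye'])
def pw(Xt):
    p=H[:3,:3].T@(np.array(Xt)-H[:3,3]);th=np.arctan2(np.hypot(p[0],p[1]),p[2]);r=np.hypot(p[0],p[1]);return np.round([c['cx']+c['fx']*th*p[0]/r,c['cy']+c['fx']*th*p[1]/r],1)
for X in [(0,0,0),(-.011,0,0),(.011,0,0),(-.011,-.038,0),(-.011,-.02,0)]: print(X,pw(X))
tip=np.array([.503,-.073,.128]); print('tip',pw(T.T@(tip-s['tcp_pos'])),'hinge',pw(T.T@(np.array([.552,-.147,.128])-s['tcp_pos'])))
a=cv2.imread('pics/w3.png')[200:420,220:440];cv2.imwrite('pics/w3c.png',cv2.resize(a,(600,600),interpolation=cv2.INTER_CUBIC))
a=snapshot('scene')[140:220,270:370];save('s3',cv2.resize(a,(750,600)))
```

```text
(0, 0, 0) [325.8 280.7]
(-0.011, 0, 0) [325.8 259.4]
(0.011, 0, 0) [325.8 301.1]
(-0.011, -0.038, 0) [325.6 291.1]
(-0.011, -0.02, 0) [325.7 274.3]
tip [327.5 235.6] hinge [326.  396.3]
```

View pics/w3c.png

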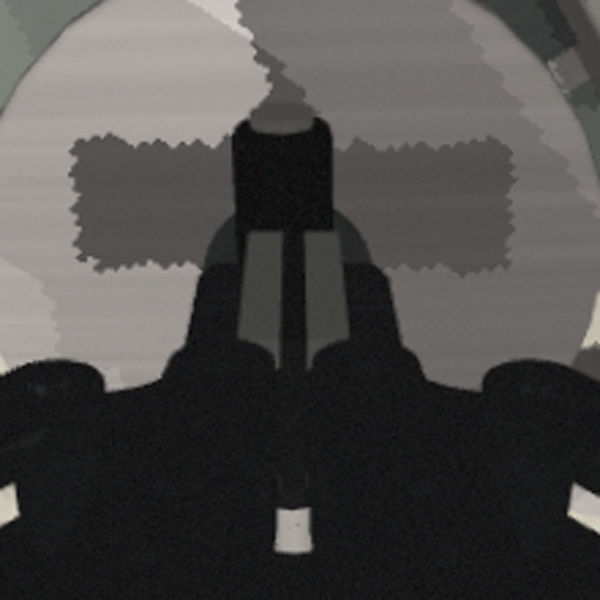

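View pics/s3.png

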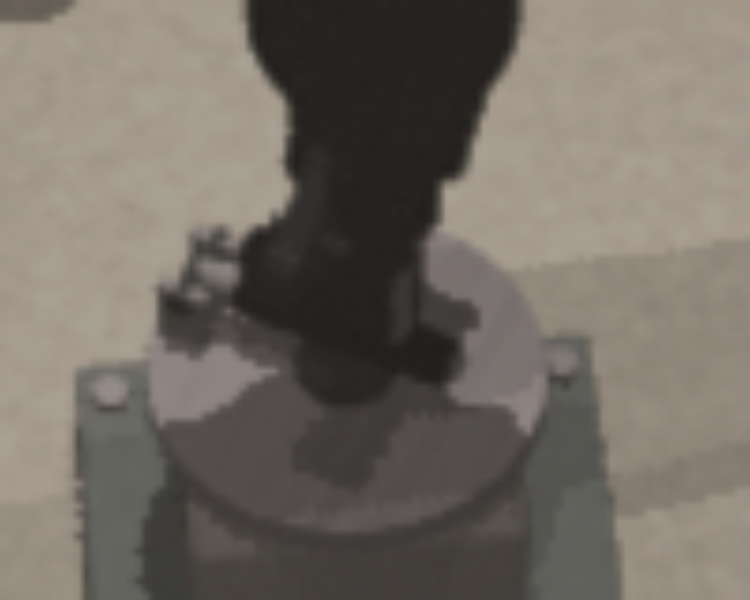

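>>> drive_tool(commands=[[0,0,0,0,-0.1,0,0.05],[0,0,0,0.01,-0.1,0,0.05],[0,0,0,0.02,-0.1,0,0.05],[0,0,0,0.03,-0.1,0,0.05],[0,0,0,0.04,-0.1,0,0.05]])

```text
time: 7.0
tcp_pos: [0.5191, -0.0983, 0.1372]
tcp_rot: [0.624, -0.624, 0.332, -0.332]
wrist_force: [0.0, 0.6, -0.4]
opening: 0.0044
```

Run:
```python
from h import *
s=get_state();print(s['tcp_pos'],s['wrist_force'],s['opening']);save('w4',snapshot('wrist')[150:450,120:520])
```

```text
[ 0.51913544 -0.09827495  0.13718217] [ 0.03050038  0.64378235 -0.37569244] 0.004402586000420963
```

View pics/w4.png

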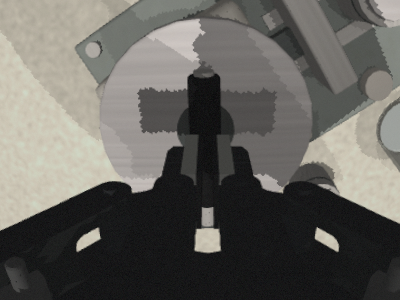

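>>> drive_tool(squeeze=20, commands=[[0,0,0,0,-0.1,0,0.3],[0,0,0,0,0,0,0.3],[0,0,0,0,0.2,0,0.3],[0,0,0,0,0.2,0,0.3],[0,0,0,0,0.2,0,0.3],[0,0,0,0,0.1,0,0.3],[0,0,0,0,0,0,0.3]])

```text
time: 7.75
tcp_pos: [0.5184, -0.0981, 0.1117]
tcp_rot: [-0.624, 0.624, -0.333, 0.332]
wrist_force: [0.1, 0.9, -0.3]
opening: 0.0254
```

Run:
```python
from h import *
s=get_state();print(s['tcp_pos'],s['wrist_force'],s['opening']);save('w5',snapshot('wrist')[150:450,120:520])
```

```text
[ 0.51839675 -0.09812779  0.11170799] [ 0.06148572  0.86420415 -0.33682984] 0.025418613036859716
```

View pics/w5.png

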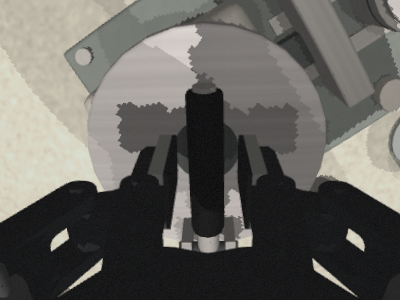

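>>> drive_tool(commands=[[0,0,0,0,0.04,-0.02,0.2],[0,0,0,0,0,0,0.15],[0,0,0,0,0,0,0.1],[0,0,0,0,0,0,0.1],[0,0,0,0,0,0,0.1]])

```text
time: 8.3
tcp_pos: [0.5183, -0.0987, 0.1113]
tcp_rot: [-0.624, 0.624, -0.332, 0.332]
wrist_force: [-1.5, -0.2, 2.1]
opening: 0.0087
```

Run:
```python
from h import *
s=get_state();print(s['tcp_pos'],s['wrist_force'],s['opening']);save('w6',cv2.resize(snapshot('wrist')[200:420,220:440],(600,600)))
```

```text
[ 0.5182696  -0.09870038  0.11125551] [-1.47674623 -0.20829509  2.14524413] 0.008673156545428738
```

View pics/w6.png

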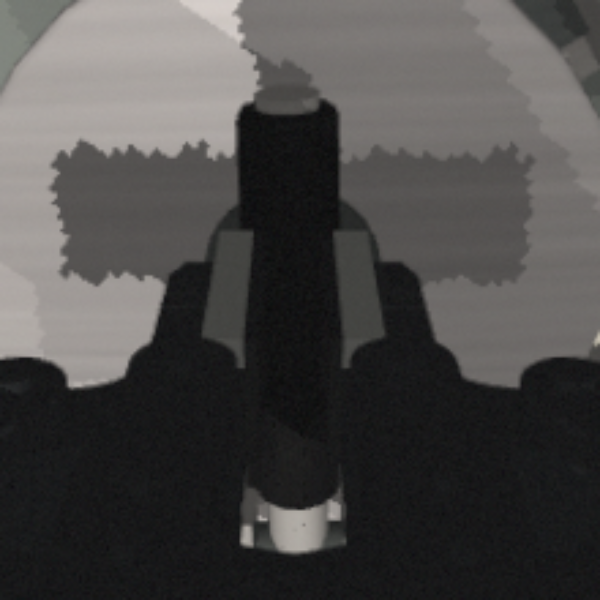

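>>> drive_tool(commands=[[0,0,0,0,-0.06,0,0.1],[0,0,0,0,-0.06,0,0.1],[0,0,0,0,-0.06,0,0.1],[0,0,0,0,-0.06,0,0.1]])

```text
time: 8.75
tcp_pos: [0.5185, -0.0986, 0.121]
tcp_rot: [0.624, -0.624, 0.332, -0.332]
wrist_force: [-0.0, 0.4, -1.2]
opening: 0.0082
```

Run:
```python
from h import *
s=get_state();print(s['tcp_pos'],s['wrist_force'],s['opening']);save('w7',cv2.resize(snapshot('wrist')[200:420,220:440],(600,600)))
```

```text
[ 0.51847921 -0.09859716  0.12098156] [-0.04726836  0.3701331  -1.20509147] 0.008180951342900023
```

View pics/w7.png

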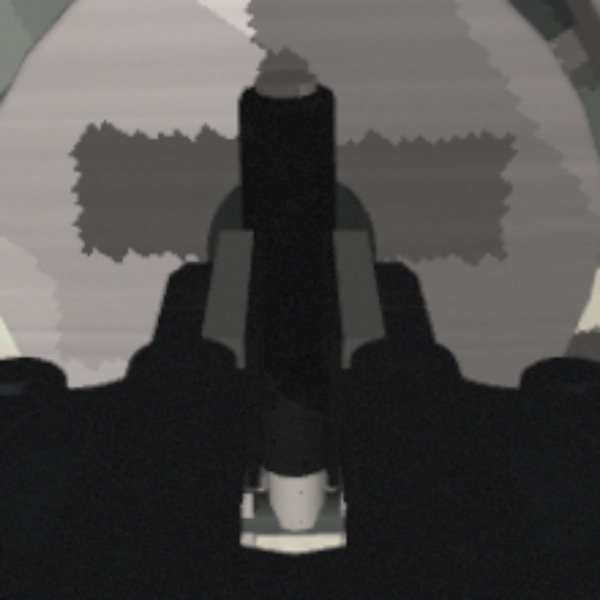

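>>> drive_tool(commands=[[0,0,0,0.04,-0.1,0,0.1],[0,0,0,0.05,-0.1,0,0.1],[0,0,0,0.05,-0.1,0,0.1],[0,0,0,0.05,-0.1,0,0.1],[0,0,0,0.06,-0.1,0,0.1]])

```text
time: 9.3
tcp_pos: [0.5241, -0.1071, 0.1411]
tcp_rot: [0.624, -0.624, 0.332, -0.332]
wrist_force: [0.7, -0.6, 1.1]
opening: 0.0085
```

Run:
```python
from h import *
s=get_state();print(s['tcp_pos'],s['wrist_force'],s['opening']);save('w8',cv2.resize(snapshot('wrist')[200:420,220:440],(600,600)))
a=snapshot('scene')[140:220,270:370];save('s8',cv2.resize(a,(750,600)))
```

```text
[ 0.52405473 -0.10711753  0.14110344] [ 0.71806802 -0.61821252  1.14954333] 0.008504911517393918
```

View pics/w8.png

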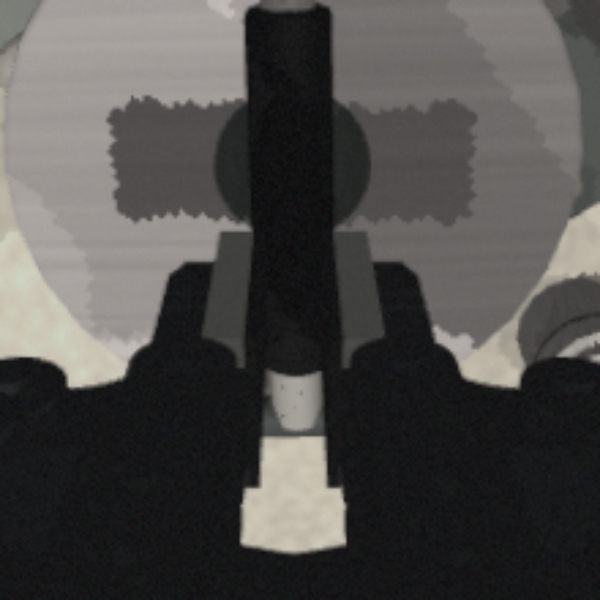

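View pics/s8.png

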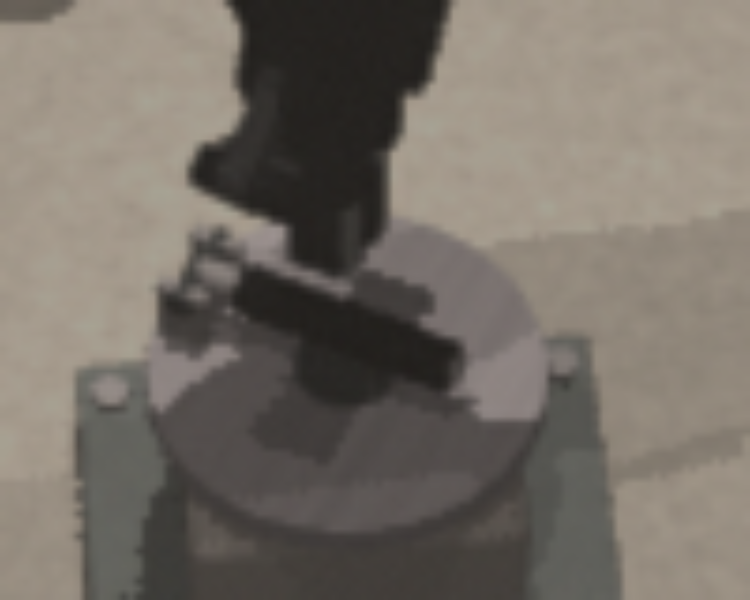

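Run:
```python
from h import *
s=get_state()
f=lambda X:(proj('scene',np.array(X))-[270,140])*7.5
p=s['tcp_pos'];print('tcp',f(p),'grasp',f(p+[0,0,.019]),'z128',f([p[0],p[1],.128]),'hinge',f([.552,-.1475,.128]),'tip',f([.503,-.0745,.128]),'centre',f([.524,-.106,.11]))
print(f([.503,-.0745,.138]))
```

```text
tcp [343.06766011 299.56131137] grasp [342.70575727 259.30510768] z128 [343.31608684 327.19501735] hinge [201.89120376 269.86712134] tip [458.03440617 376.57051837] centre [347.06932131 366.44906053]
[458.59972536 356.01951871]
```

>>> drive_tool(commands=[[0,0,0,-0.25,0,0,0.3],[0,0,0,0,0.1,0,0.3],[0,0,0,0,0.25,0,0.3],[0,0,0,0,0.25,0,0.3],[0,0,0,0,0.15,0,0.3],[0,0,0,0,0.1,0,0.3],[0,0,0,0,0,0,0.3]])

```text
time: 10.1
tcp_pos: [0.5179, -0.0987, 0.1059]
tcp_rot: [-0.624, 0.624, -0.333, 0.332]
wrist_force: [0.9, 0.1, 0.3]
opening: 0.0255
```

>>> drive_tool(commands=[[0,0,0,0,0.05,0,0.3],[0,0,0,0,0,0,0.3]])

```text
time: 10.3
tcp_pos: [0.5184, -0.0987, 0.1047]
tcp_rot: [0.624, -0.624, 0.332, -0.332]
wrist_force: [0.0, -0.3, -0.3]
opening: 0.0253
```

>>> drive_tool(commands=[[0,0,0,0,0.05,0,0.3],[0,0,0,0,0,0,0.3]])

```text
time: 10.5
tcp_pos: [0.5183, -0.0986, 0.1026]
tcp_rot: [0.624, -0.624, 0.332, -0.332]
wrist_force: [-0.4, 0.4, -0.7]
opening: 0.0256
```

>>> drive_tool(commands=[[0,0,0,0,0.05,0,0.3],[0,0,0,0,0,0,0.3]])

```text
time: 10.7
tcp_pos: [0.5182, -0.0985, 0.1005]
tcp_rot: [-0.624, 0.624, -0.332, 0.332]
wrist_force: [-0.2, 0.3, -0.2]
opening: 0.0258
```

>>> drive_tool(commands=[[0,0,0,0,0.05,0,0.3],[0,0,0,0,0,0,0.3]])

```text
time: 10.9
tcp_pos: [0.5182, -0.0986, 0.0985]
tcp_rot: [-0.624, 0.624, -0.332, 0.332]
wrist_force: [0.2, 0.3, -0.0]
opening: 0.0257
```

>>> drive_tool(commands=[[0,0,0,0,0.03,0,0.3],[0,0,0,0,0,0,0.3]])

```text
time: 11.1
tcp_pos: [0.5182, -0.0986, 0.0974]
tcp_rot: [-0.624, 0.624, -0.332, 0.332]
wrist_force: [0.7, -0.1, 0.3]
opening: 0.0257
```

Run:
```python
from h import *
save('w9',cv2.resize(snapshot('wrist')[200:420,220:440],(600,600)))
a=snapshot('scene')[140:220,270:370];save('s9',cv2.resize(a,(750,600)))
```

```text
(no output)
```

View pics/w9.png

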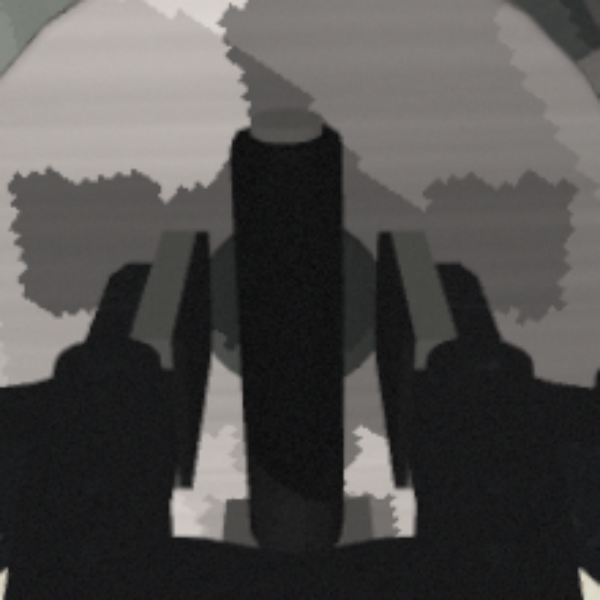

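View pics/s9.png

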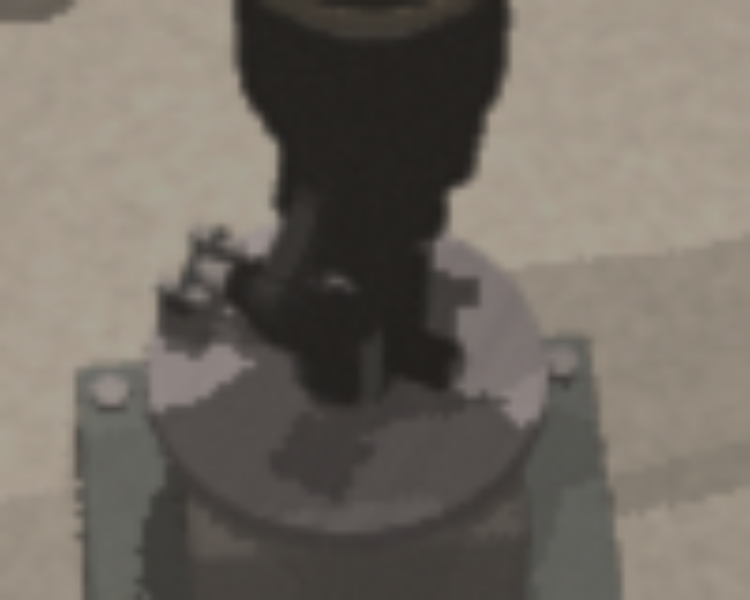

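>>> drive_tool(commands=[[0,0,0,0,0,0,0.15],[0,0,0,0,0,0,0],[0,0,0,0,0,0,0],[0,0,0,0,0,0,0],[0,0,0,0,0,0,0]])

```text
time: 11.7
tcp_pos: [0.5183, -0.0986, 0.0975]
tcp_rot: [-0.624, 0.624, -0.332, 0.332]
wrist_force: [-0.2, -0.9, 1.1]
opening: 0.0152
```

>>> drive_tool(commands=[[0,0,0,0.017,-0.22,0,0],[0,0,0,0.05,-0.215,0,0],[0,0,0,0.08,-0.205,0,0],[0,0,0,0.11,-0.19,0,0],[0,0,0,0,0,0,0]])

```text
time: 12.2
tcp_pos: [0.5244, -0.1076, 0.1319]
tcp_rot: [0.624, -0.624, 0.332, -0.333]
wrist_force: [-1.5, 0.6, -0.1]
opening: 0.0144
```

Run:
```python
from h import *
a=snapshot('scene')[140:220,270:370];save('s10',cv2.resize(a,(750,600)))
```

```text
(no output)
```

View pics/s10.png

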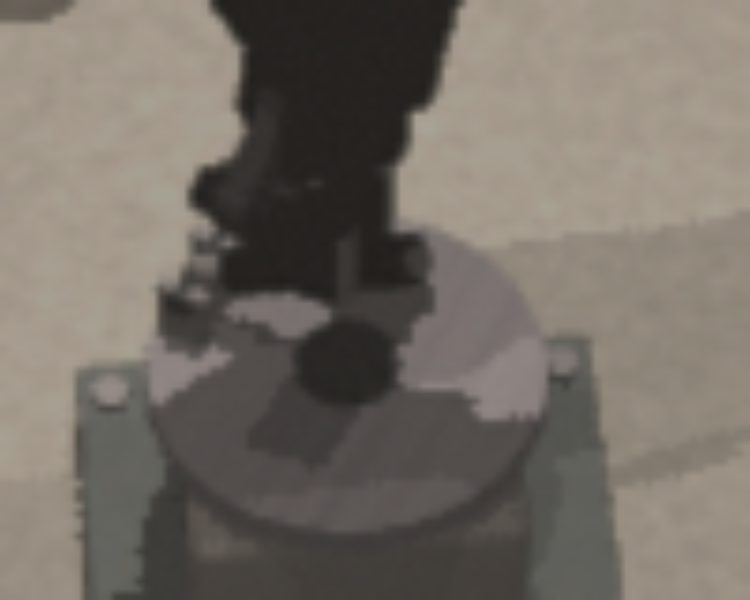

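The handle is now rising (tip at about (415,255), off the wheel face). Continuing the arc.

>>> drive_tool(commands=[[0,0,0,0.14,-0.17,0,0],[0,0,0,0.16,-0.15,0,0],[0,0,0,0.18,-0.125,0,0],[0,0,0,0.2,-0.095,0,0],[0,0,0,0.21,-0.065,0,0],[0,0,0,0.2,-0.03,0,0],[0,0,0,0,0,0,0]])

```text
time: 12.95
tcp_pos: [0.5498, -0.1448, 0.1567]
tcp_rot: [0.624, -0.624, 0.332, -0.334]
wrist_force: [0.9, 1.6, 4.7]
opening: 0.0113
```

Run:
```python
from h import *
s=get_state();print(s['wrist_force'],s['ft_torque'])
a=snapshot('scene')[120:220,250:375];save('s11',cv2.resize(a,(750,600)))
save('w11',snapshot('wrist'))
f=lambda X:(proj('scene',np.array(X))-[250,120])*6
p=s['tcp_pos'];print('tcp',f(p),'hinge',f([.552,-.1475,.128]),'tipup',f([.552,-.1475,.216]),'centre',f([.524,-.106,.11]))
```

```text
[0.87455486 1.55849796 4.66464853] [ 0.36831008 -0.1064826   0.00356123]
tcp [287.40606927 290.1973185 ] hinge [281.51296301 335.89369707] tipup [273.39126538 181.22957321] centre [397.65545704 413.15924843]
```

View pics/s11.png

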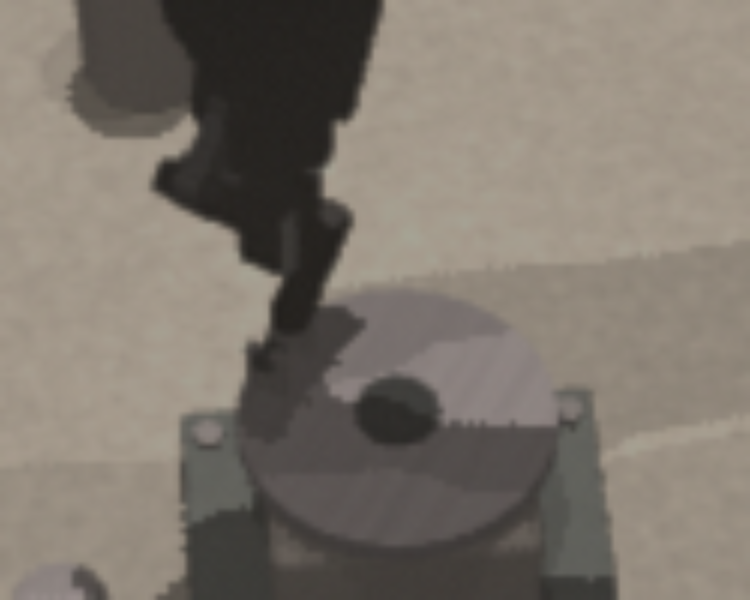

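View pics/w11.png

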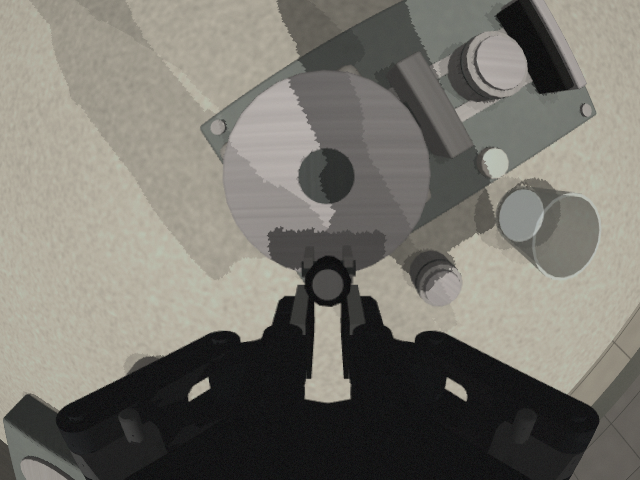

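```bash
cat >> h.py <<'E'
def theta(at,s,hinge,d,cam='wrist'):
    o,v=ray(cam,at,s); v=v/np.linalg.norm(v); best=None
    for th in np.linspace(0,1.7,341):
        X=np.array(hinge)+.088*np.array([-d[0]*np.cos(th),-d[1]*np.cos(th),np.sin(th)])
        e=np.linalg.norm(np.cross(X-o,v))
        if best is None or e<best[1]: best=(th,e,X)
    return best
E
python3 - <<'E'
from h import *
s=get_state();d=[np.cos(-.98),np.sin(-.98)];T=q2R(s['tcp_rot'])
for hg in ([.552,-.1475,.128],[.5505,-.144,.128]):
    b=theta([328/640,284/480],s,hg,d);print(b,T.T@(b[2]-s['tcp_pos']))
    b=theta([(250+338/6)/640,(120+213/6)/480],s,hg,d,'scene');print('scene',b)
E
```

```text
(np.float64(1.2750000000000001), np.float64(0.0004645522585150925), array([ 0.53771118, -0.12619596,  0.21217819])) [-0.02131485 -0.05567357  0.00038192]
scene (np.float64(1.27), np.float64(0.0005170239266389334), array([ 0.53747691, -0.12584668,  0.21204888]))
(np.float64(1.315), np.float64(0.00025977815183554506), array([ 0.53809767, -0.12550864,  0.21313667])) [-0.02166791 -0.05663192  0.00108717]
scene (np.float64(1.31), np.float64(0.0005090462017892694), array([ 0.53786071, -0.12515535,  0.21302428]))
```

>>> drive_tool(squeeze=40, commands=[[0,0,0,0,0,0,0.4],[0,0,0,0,0,0,0.4],[0,0,0,-0.2,0,0,0.4],[0,0,0,-0.16,0,0,0.4],[0,0,0,0,0,0,0],[0,0,0,0,0,0,0],[0,0,0,0,0,0,0],[0,0,0,0,0,0,0]])

```text
time: 13.85
tcp_pos: [0.5405, -0.1307, 0.1563]
tcp_rot: [0.625, -0.624, 0.332, -0.332]
wrist_force: [-1.3, 4.4, 5.7]
opening: 0.0149
```

>>> drive_tool(commands=[[0,0,0,0.15,-0.02,0,0],[0,0,0,0.15,-0.01,0,0],[0,0,0,0.1,0,0,0],[0,0,0,0,0,0,0],[0,0,0,0,0,0,0]])

```text
time: 14.35
tcp_pos: [0.5495, -0.144, 0.1575]
tcp_rot: [0.625, -0.624, 0.332, -0.332]
wrist_force: [-0.7, 4.6, 5.5]
opening: 0.0148
```

Run:
```python
from h import *
s=get_state();print(s['wrist_force'],s['ft_torque'])
save('w12',snapshot('wrist'))
for q in landmark_of('tip','wrist')[:1]: print(np.array(q['at'])*[640,480],theta(q['at'],s,[.5512,-.146,.128],[np.cos(-.98),np.sin(-.98)]))
```

```text
[-0.73972953  4.64742289  5.45775578] [1.30803233 0.37880756 0.02434745]
[328.832 330.72 ] (np.float64(1.485), np.float64(0.00080792806803646), array([ 0.54699959, -0.13973737,  0.21567631]))
```

View pics/w12.png

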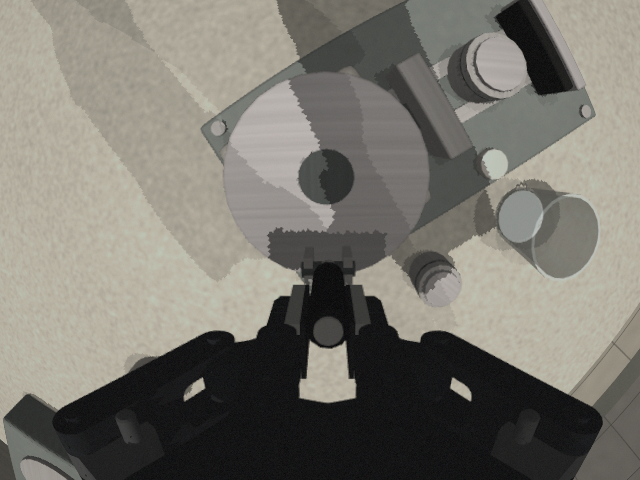

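>>> drive_tool(commands=[[0,0,0,0.05,0,0,0],[0,0,0,0,0,0,0]])

```text
time: 14.65
tcp_pos: [0.5504, -0.145, 0.1575]
tcp_rot: [0.625, -0.624, 0.333, -0.332]
wrist_force: [-2.2, 6.9, 7.5]
opening: 0.0148
```

Run:
```python
from h import *
s=get_state();print(s['tcp_pos'],s['wrist_force'],s['ft_torque'])
save('w13',snapshot('wrist'))
save('s13',cv2.resize(snapshot('scene')[120:220,250:375],(750,600)))
for q in landmark_of('tip','wrist')[:1]: print(np.array(q['at'])*[640,480],theta(q['at'],s,[.5512,-.146,.128],[np.cos(-.98),np.sin(-.98)]))
```

```text
[ 0.55035789 -0.14497433  0.15747282] [-2.15711697  6.87905013  7.49921327] [1.90178969 0.63010799 0.00589867]
[324.8   330.096] (np.float64(1.495), np.float64(0.0004220189484754174), array([ 0.54748817, -0.14046582,  0.21574734]))
```

View pics/s13.png

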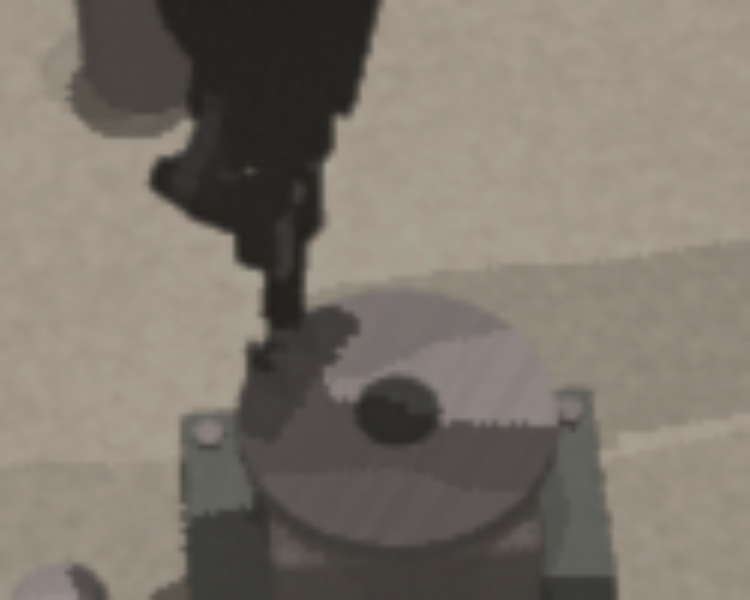

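>>> drive_tool(squeeze=60, commands=[[0,0,0,0,0,0,0.3],[0,0,0,0,0,0,0.3],[0,0,0,0,0,0,0],[0,0,0,0,0,0,0],[0,0,0,0,0,0,0],[0,0,0,0,0,0,0]])

```text
time: 15.4
tcp_pos: [0.551, -0.1466, 0.1575]
tcp_rot: [0.624, -0.624, 0.332, -0.333]
wrist_force: [3.0, -0.2, 1.4]
opening: 0.0143
```

Run:
```python
from h import *
s=get_state();print(s['tcp_pos'],s['wrist_force'],s['ft_torque'],s['joint_pos'])
c=np.array([.524,-.105]);e=np.array([.4,.917])
for nm,u,v,z in [('rubber front mid top',258,209,.08),('stop',253,206,.08),('jawface',326,240,.078)]:
    X=atz(*ray('top',[(180+u/2)/640,(130+v/2)/480]),z);print(nm,(X[:2]-c)@e)
for cam in ['wrist']:
    for q in look_for('jaw',cam)[:1]: print(np.array(q['at'])*[640,480])
```

```text
[ 0.55103263 -0.14657498  0.15750772] [ 3.02478688 -0.18726579  1.41757305] [-0.01966959 -0.78697497  0.02772266] [-0.07212166  0.49531266  0.37910912  1.79736572 -0.22802333  0.89062447
  1.00194978]
rubber front mid top 0.1844207123428031
stop 0.19129111624860146
jawface 0.09612774131817584
[428.992 106.608]
```

>>> drive_tool(commands=[[0,0,0,-0.006,0,-0.122,0],[0,0,0,-0.018,0,-0.121,0],[0,0,0,-0.03,0,-0.119,0],[0,0,0,-0.042,0,-0.115,0],[0,0,0,0,0,0,0]])

```text
time: 15.95
tcp_pos: [0.5335, -0.1541, 0.1575]
tcp_rot: [0.624, -0.624, 0.331, -0.333]
wrist_force: [7.6, 0.1, -1.2]
opening: 0.0145
```

```bash
cat >> h.py <<'E'
def feel(c=(.524,-.105)):
    s=get_state();p=s['tcp_pos'][:2]-np.array(c);a=np.arctan2(p[1],p[0]);w=-.411-a
    rad=p/np.linalg.norm(p);tan=np.array([rad[1],-rad[0]])
    F=s['wrist_force'];print('t %.2f w %.3f r %.4f'%(s['time'],w%(2*np.pi),np.linalg.norm(p)),'drag(tangential) %.2f radial(out+) %.2f z %.2f'%(-F[:2]@tan,F[:2]@rad,F[2]),'tq',np.round(s['ft_torque'],2),'open %.4f'%s['opening'],'alpha',round((w-.57)%(2*np.pi),3))
E
python3 - <<'E'
from h import *
feel();save('w14',snapshot('wrist'))
E
```

```text
t 15.95 w 0.969 r 0.0500 drag(tangential) 7.46 radial(out+) 1.36 z -1.24 tq [-0.44 -0.95 -0.04] open 0.0145 alpha 0.399
```

View pics/w14.png

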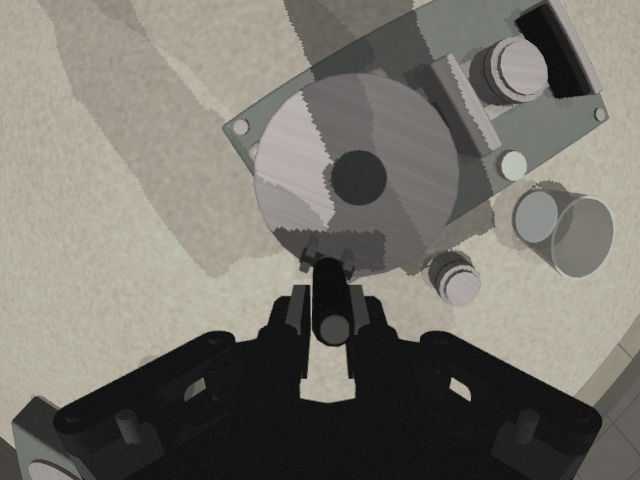

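>>> drive_tool(commands=[[0,0,0,-0.053,0,-0.11,0],[0,0,0,-0.064,0,-0.104,0],[0,0,0,-0.074,0,-0.098,0],[0,0,0,-0.084,0,-0.09,0],[0,0,0,-0.092,0,-0.081,0],[0,0,0,0,0,0,0]])

```text
time: 16.6
tcp_pos: [0.5085, -0.1539, 0.1576]
tcp_rot: [-0.624, 0.624, -0.332, 0.333]
wrist_force: [5.4, -5.1, 0.4]
opening: 0.0146
```

```bash
python3 -c "
from h import *
feel()"
```

```text
t 16.60 w 1.467 r 0.0513 drag(tangential) 6.64 radial(out+) 3.24 z 0.45 tq [-0.96 -0.08 -0.08] open 0.0146 alpha 0.897
```

>>> drive_tool(commands=[[0,0,0,-0.1,0,-0.071,0],[0,0,0,-0.106,0,-0.061,0],[0,0,0,-0.112,0,-0.05,0],[0,0,0,-0.116,0,-0.039,0],[0,0,0,-0.119,0,-0.027,0],[0,0,0,0,0,0,0]])

```text
time: 17.2
tcp_pos: [0.4873, -0.1408, 0.1574]
tcp_rot: [-0.624, 0.624, -0.332, 0.333]
wrist_force: [3.3, -4.7, -1.0]
opening: 0.0141
```

Run:
```python
from h import *
feel();save('w15',snapshot('wrist'));save('s15',cv2.resize(snapshot('scene')[120:300,220:400],(600,600)))
```

```text
t 17.20 w 1.957 r 0.0513 drag(tangential) 5.64 radial(out+) 0.94 z -0.96 tq [-0.65 -0.26  0.01] open 0.0141 alpha 1.387
```

View pics/w15.png

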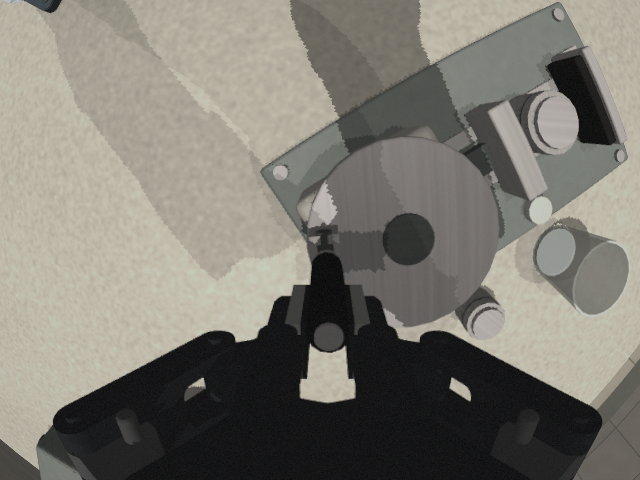

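View pics/s15.png

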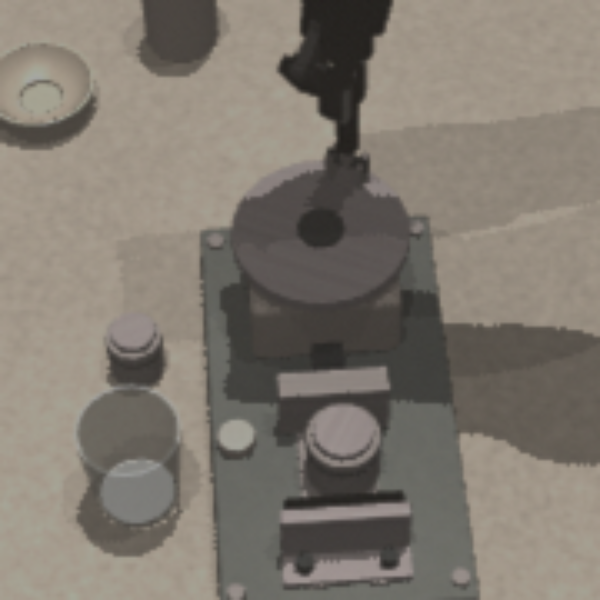

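>>> drive_tool(commands=[[0,0,0,-0.122,0,-0.015,0],[0,0,0,-0.123,0,-0.003,0],[0,0,0,-0.122,0,0.01,0],[0,0,0,-0.12,0,0.022,0],[0,0,0,-0.118,0,0.034,0]])

```text
time: 17.8
tcp_pos: [0.4762, -0.1201, 0.1574]
tcp_rot: [-0.623, 0.624, -0.332, 0.334]
wrist_force: [5.1, -7.0, -3.5]
opening: 0.0142
```

```bash
python3 -c "
from h import *
feel()"
```

```text
t 17.80 w 2.425 r 0.0502 drag(tangential) 8.26 radial(out+) -2.79 z -3.55 tq [-1.   -1.08 -0.01] open 0.0142 alpha 1.855
```

>>> drive_tool(commands=[[0,0,0,-0.057,0,0.022,0],[0,0,0,-0.057,0,0.023,0],[0,0,0,-0.055,0,0.028,0],[0,0,0,-0.054,0,0.029,0],[0,0,0,-0.052,0,0.033,0],[0,0,0,-0.05,0,0.034,0]])

```text
time: 18.4
tcp_pos: [0.4745, -0.1059, 0.1574]
tcp_rot: [-0.623, 0.624, -0.332, 0.334]
wrist_force: [4.7, -7.3, -3.5]
opening: 0.0142
```

Run:
```python
from h import *
feel();save('w16',snapshot('wrist'));save('s16',cv2.resize(snapshot('scene')[120:300,220:400],(600,600)))
```

```text
t 18.40 w 2.713 r 0.0495 drag(tangential) 7.39 radial(out+) -4.61 z -3.51 tq [-1.12 -1.1   0.02] open 0.0142 alpha 2.143
```

View pics/w16.png

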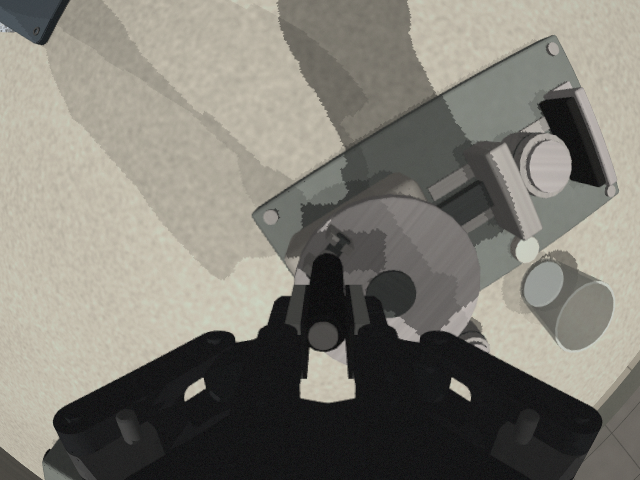

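View pics/s16.png

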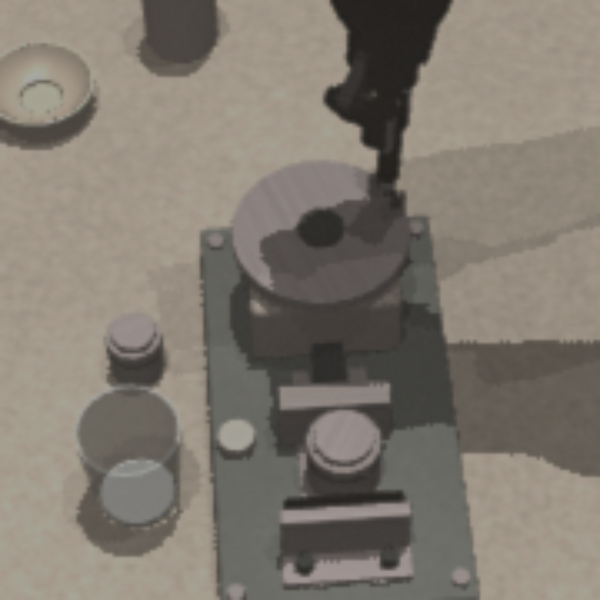

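>>> drive_tool(commands=[[0,0,0,-0.044,0,0.042,0],[0,0,0,-0.042,0,0.044,0],[0,0,0,-0.04,0,0.047,0],[0,0,0,-0.038,0,0.049,0],[0,0,0,-0.036,0,0.051,0],[0,0,0,-0.033,0,0.053,0]])

```text
time: 19.1
tcp_pos: [0.4774, -0.0919, 0.1573]
tcp_rot: [-0.623, 0.625, -0.333, 0.333]
wrist_force: [-0.5, -7.2, 2.3]
opening: 0.0142
```

```bash
python3 -c "
from h import *
feel((.526,-.107))"
```

```text
t 19.10 w 3.032 r 0.0509 drag(tangential) 6.99 radial(out+) -1.69 z 2.34 tq [-1.22  0.21  0.04] open 0.0142 alpha 2.462
```

>>> drive_tool(commands=[[0,0,0,-0.036,0,0.05,0],[0,0,0,-0.033,0,0.052,0],[0,0,0,-0.031,0,0.053,0],[0,0,0,-0.028,0,0.054,0]])

```text
time: 19.5
tcp_pos: [0.4813, -0.0831, 0.1573]
tcp_rot: [-0.623, 0.625, -0.333, 0.333]
wrist_force: [-1.7, -8.1, 3.0]
opening: 0.0143
```

```bash
python3 -c "
from h import *
feel((.526,-.107))"
```

```text
t 19.50 w 3.222 r 0.0507 drag(tangential) 7.92 radial(out+) -2.32 z 2.96 tq [-1.44  0.23  0.01] open 0.0143 alpha 2.652
```

>>> drive_tool(commands=[[0,0,0,-0.025,0,0.055,0],[0,0,0,-0.023,0,0.056,0],[0,0,0,-0.02,0,0.058,0]])

```text
time: 19.8
tcp_pos: [0.4852, -0.0772, 0.1573]
tcp_rot: [-0.623, 0.625, -0.333, 0.333]
wrist_force: [-0.8, -8.3, 3.0]
opening: 0.0145
```

Run:
```python
from h import *
feel((.526,-.107));save('w17',snapshot('wrist'));save('s17',cv2.resize(snapshot('scene')[120:300,220:400],(600,600)))
```

```text
t 19.80 w 3.362 r 0.0505 drag(tangential) 7.22 radial(out+) -4.24 z 3.05 tq [-1.57  0.48  0.06] open 0.0145 alpha 2.792
```

View pics/s17.png

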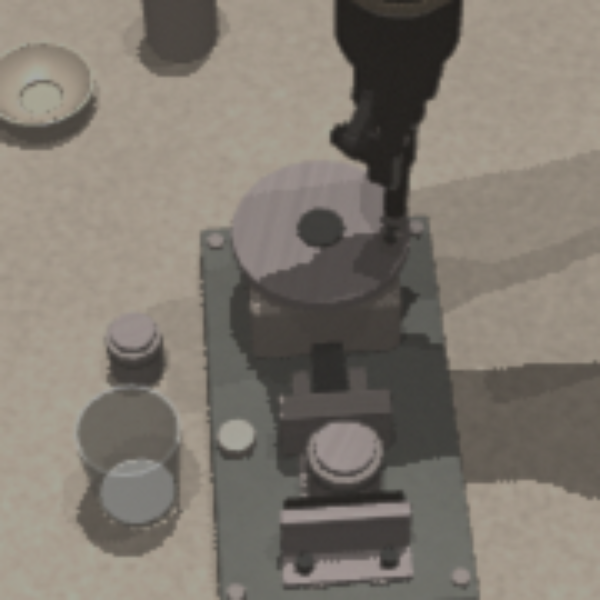

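View pics/w17.png

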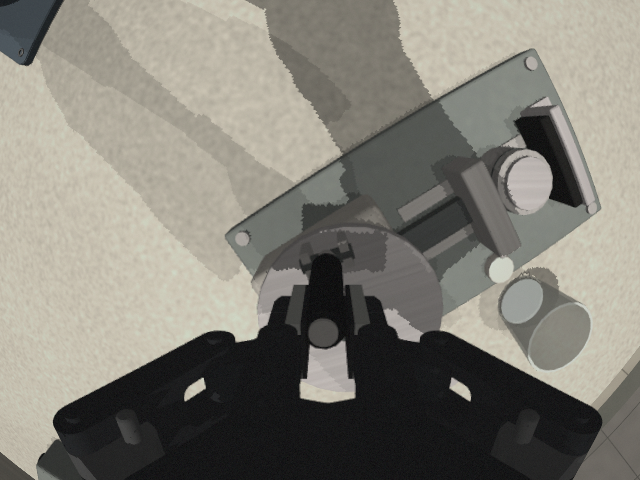

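>>> drive_tool(commands=[[0,0,0,-0.01,0,0.049,0],[0,0,0,-0.008,0,0.05,0],[0,0,0,-0.006,0,0.05,0]])

```text
time: 20.2
tcp_pos: [0.4892, -0.0729, 0.1572]
tcp_rot: [-0.623, 0.625, -0.333, 0.332]
wrist_force: [-4.7, -6.9, 3.9]
opening: 0.0143
```

```bash
python3 -c "
from h import *
feel((.526,-.107))"
```

```text
t 20.20 w 3.477 r 0.0502 drag(tangential) 8.24 radial(out+) -1.22 z 3.85 tq [-1.31  0.93  0.07] open 0.0143 alpha 2.907
```

>>> drive_tool(commands=[[0,0,0,-0.008,0,0.05,0],[0,0,0,-0.006,0,0.05,0]])

```text
time: 20.4
tcp_pos: [0.492, -0.0702, 0.1572]
tcp_rot: [-0.623, 0.625, -0.334, 0.332]
wrist_force: [-4.6, -6.0, 4.8]
opening: 0.0142
```

```bash
python3 -c "
from h import *
feel((.526,-.107))"
```

```text
t 20.40 w 3.555 r 0.0500 drag(tangential) 7.45 radial(out+) -1.33 z 4.76 tq [-1.38  0.97  0.03] open 0.0142 alpha 2.985
```

>>> drive_tool(commands=[[0,0,0,-0.005,0,0.05,0],[0,0,0,-0.003,0,0.05,0]])

```text
time: 20.6
tcp_pos: [0.4951, -0.0678, 0.1572]
tcp_rot: [-0.623, 0.625, -0.334, 0.332]
wrist_force: [-3.7, -6.9, 5.7]
opening: 0.0144
```

```bash
python3 -c "
from h import *
feel((.526,-.107))"
```

```text
t 20.60 w 3.634 r 0.0499 drag(tangential) 7.15 radial(out+) -3.16 z 5.66 tq [-1.44  1.06  0.  ] open 0.0144 alpha 3.064
```

>>> drive_tool(commands=[[0,0,0,-0.001,0,0.05,0],[0,0,0,0.001,0,0.05,0]])

```text
time: 20.8
tcp_pos: [0.4983, -0.0656, 0.1572]
tcp_rot: [-0.623, 0.625, -0.334, 0.332]
wrist_force: [-4.4, -7.0, 5.6]
opening: 0.0143
```

Run:
```python
from h import *
feel((.526,-.107));save('w18',snapshot('wrist'))
```

```text
t 20.80 w 3.712 r 0.0498 drag(tangential) 7.54 radial(out+) -3.32 z 5.56 tq [-1.44  1.14  0.03] open 0.0143 alpha 3.142
```

View pics/w18.png

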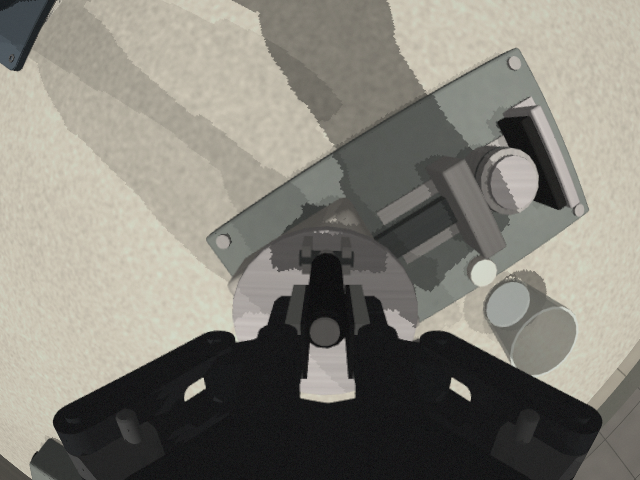

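>>> drive_tool(commands=[[0,0,0,0.01,0,0.05,0],[0,0,0,0.012,0,0.05,0]])

```text
time: 21.05
tcp_pos: [0.5017, -0.0637, 0.1572]
tcp_rot: [-0.623, 0.625, -0.334, 0.332]
wrist_force: [-6.1, -6.2, 8.8]
opening: 0.014
```

```bash
python3 -c "
from h import *
feel((.526,-.107))"
```

```text
t 21.05 w 3.790 r 0.0496 drag(tangential) 8.34 radial(out+) -2.39 z 8.82 tq [-1.01  1.54 -0.02] open 0.0140 alpha 3.22
```

>>> drive_tool(commands=[[0,0,0,0.012,0,0.05,0],[0,0,0,0.014,0,0.049,0]])

```text
time: 21.25
tcp_pos: [0.5054, -0.062, 0.1572]
tcp_rot: [-0.623, 0.625, -0.334, 0.332]
wrist_force: [-7.2, -3.8, 8.7]
opening: 0.0143
```

```bash
python3 -c "
from h import *
feel((.526,-.107))"
```

```text
t 21.25 w 3.872 r 0.0495 drag(tangential) 8.14 radial(out+) -0.46 z 8.69 tq [-0.71  1.72  0.06] open 0.0143 alpha 3.302
```

>>> drive_tool(commands=[[0,0,0,0.01,-0.02,0.049,0],[0,0,0,0.012,-0.02,0.049,0]])

```text
time: 21.45
tcp_pos: [0.5078, -0.0609, 0.1575]
tcp_rot: [-0.622, 0.626, -0.335, 0.331]
wrist_force: [-4.7, -7.3, -10.9]
opening: 0.0144
```

Run:
```python
from h import *
feel((.526,-.107));save('w19',snapshot('wrist'))
```

```text
t 21.45 w 3.925 r 0.0496 drag(tangential) 7.04 radial(out+) -5.08 z -10.86 tq [-1.56  1.32  0.07] open 0.0144 alpha 3.355
```

View pics/w19.png

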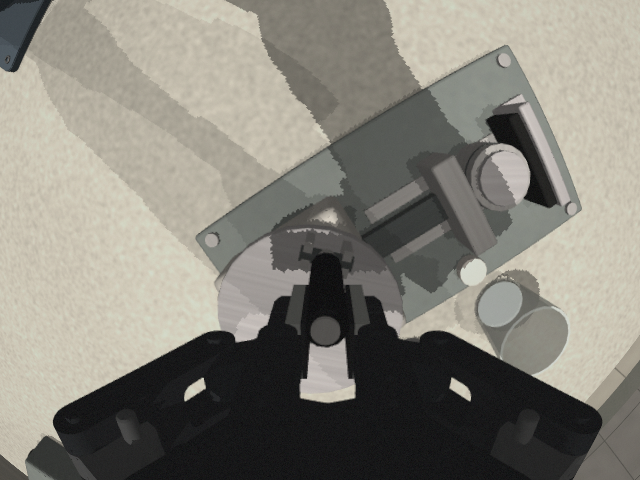

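>>> drive_tool(commands=[[0,0,0,0.014,0.02,0.048,0],[0,0,0,0.014,0,0.048,0]])

```text
time: 21.7
tcp_pos: [0.5122, -0.0596, 0.1573]
tcp_rot: [-0.622, 0.625, -0.335, 0.331]
wrist_force: [-6.6, -5.8, 2.7]
opening: 0.0142
```

```bash
python3 -c "
from h import *
feel((.526,-.107))"
```

```text
t 21.70 w 4.018 r 0.0494 drag(tangential) 7.98 radial(out+) -3.76 z 2.66 tq [-1.22  1.82  0.09] open 0.0142 alpha 3.448
```

>>> drive_tool(commands=[[0,0,0,0.02,0,0.046,0],[0,0,0,0.022,0,0.045,0]])

```text
time: 21.9
tcp_pos: [0.5155, -0.0588, 0.1572]
tcp_rot: [-0.622, 0.625, -0.335, 0.331]
wrist_force: [-9.6, -4.3, 4.3]
opening: 0.0145
```

```bash
python3 -c "
from h import *
feel((.526,-.107))"
```

```text
t 21.90 w 4.087 r 0.0493 drag(tangential) 10.27 radial(out+) -2.16 z 4.31 tq [-0.96  2.49  0.02] open 0.0145 alpha 3.517
```

>>> drive_tool(commands=[[0,0,0,0.024,0,0.044,0]])

```text
time: 22.0
tcp_pos: [0.5171, -0.0586, 0.1572]
tcp_rot: [-0.622, 0.626, -0.335, 0.33]
wrist_force: [-10.8, -4.4, 6.3]
opening: 0.0142
```

```bash
python3 -c "
from h import *
feel((.526,-.107));save('w20',cv2.resize(snapshot('wrist')[20:320,340:640],(600,600)))"
```

```text
t 22.00 w 4.120 r 0.0492 drag(tangential) 11.44 radial(out+) -2.37 z 6.27 tq [-0.92  2.7   0.02] open 0.0142 alpha 3.55
```

View pics/w20.png

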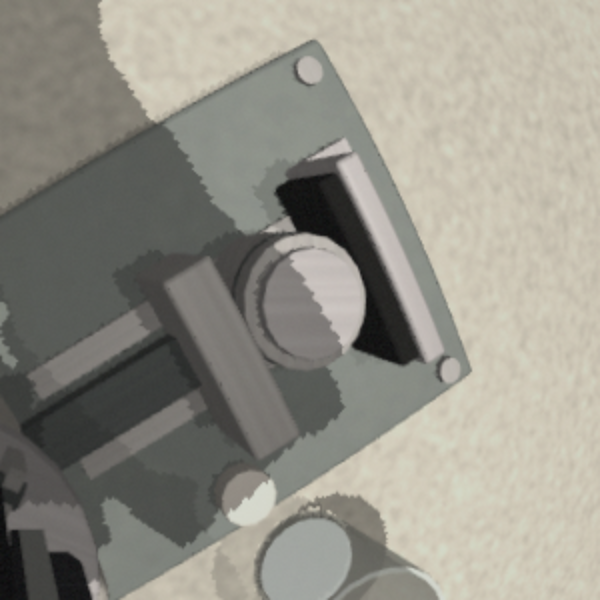

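>>> drive_tool(commands=[[0,0,0,0.018,0,0.03,0],[0,0,0,0,0,0,0]])

```text
time: 22.25
tcp_pos: [0.5184, -0.0584, 0.1572]
tcp_rot: [-0.622, 0.626, -0.335, 0.33]
wrist_force: [-10.7, -3.7, 7.2]
opening: 0.0144
```

```bash
python3 -c "
from h import *
feel((.526,-.107))"
```

```text
t 22.25 w 4.146 r 0.0492 drag(tangential) 11.17 radial(out+) -1.96 z 7.18 tq [-0.85  2.72  0.06] open 0.0144 alpha 3.576
```

>>> drive_tool(commands=[[0,0,0,0.018,0,0.03,0]])

```text
time: 22.35
tcp_pos: [0.5193, -0.0583, 0.1572]
tcp_rot: [-0.622, 0.626, -0.336, 0.33]
wrist_force: [-11.6, -3.2, 9.1]
opening: 0.014
```

```bash
python3 -c "
from h import *
feel((.526,-.107))"
```

```text
t 22.35 w 4.164 r 0.0491 drag(tangential) 11.97 radial(out+) -1.62 z 9.09 tq [-0.75  3.11  0.02] open 0.0140 alpha 3.594
```

>>> drive_tool(commands=[[0,0,0,0,0,0,0],[0,0,0,0,0,0,0],[0,0,0,0,0,0,0]])

```text
time: 22.65
tcp_pos: [0.5195, -0.0583, 0.1572]
tcp_rot: [-0.622, 0.626, -0.335, 0.33]
wrist_force: [-10.6, -3.4, 6.5]
opening: 0.0145
```

```bash
python3 -c "
from h import *
feel((.526,-.107))"
```

```text
t 22.65 w 4.169 r 0.0492 drag(tangential) 10.96 radial(out+) -2.01 z 6.53 tq [-0.8   2.83  0.08] open 0.0145 alpha 3.599
```

>>> drive_tool(commands=[[0,0,0,-0.01,0,-0.025,0],[0,0,0,0,0,0,0]])

```text
time: 22.85
tcp_pos: [0.5193, -0.0583, 0.1573]
tcp_rot: [-0.622, 0.625, -0.335, 0.331]
wrist_force: [-8.1, -3.0, 5.5]
opening: 0.0144
```

```bash
python3 -c "
from h import *
feel((.526,-.107))"
```

```text
t 22.85 w 4.164 r 0.0491 drag(tangential) 8.45 radial(out+) -1.85 z 5.46 tq [-0.7   2.13  0.05] open 0.0144 alpha 3.594
```

>>> drive_tool(commands=[[0,0,0,-0.012,0,-0.03,0],[0,0,0,-0.012,0,-0.03,0],[0,0,0,0,0,0,0]])

```text
time: 23.15
tcp_pos: [0.519, -0.0583, 0.1574]
tcp_rot: [-0.623, 0.625, -0.333, 0.332]
wrist_force: [-3.9, -4.0, -3.1]
opening: 0.0142
```

```bash
python3 -c "
from h import *
feel((.526,-.107))"
```

```text
t 23.15 w 4.158 r 0.0492 drag(tangential) 4.44 radial(out+) -3.41 z -3.06 tq [-0.98  1.3  -0.  ] open 0.0142 alpha 3.588
```

>>> drive_tool(commands=[[0,0,0,0,0,0,0.25],[0,0,0,0,0,0,0.45],[0,0,0,0,0,0,0.6],[0,0,0,0,0,0,0.6],[0,0,0,0,0,0,0.6]])

```text
time: 23.65
tcp_pos: [0.5211, -0.0574, 0.1582]
tcp_rot: [0.624, -0.624, 0.332, -0.332]
wrist_force: [-0.9, 0.1, 0.1]
opening: 0.0512
```

```bash
python3 -c "
from h import *
feel((.526,-.107));save('w21',snapshot('wrist'))"
```

```text
t 23.65 w 4.202 r 0.0499 drag(tangential) 0.89 radial(out+) 0.19 z 0.09 tq [-0.01 -0.01  0.09] open 0.0512 alpha 3.632
```

View pics/w21.png

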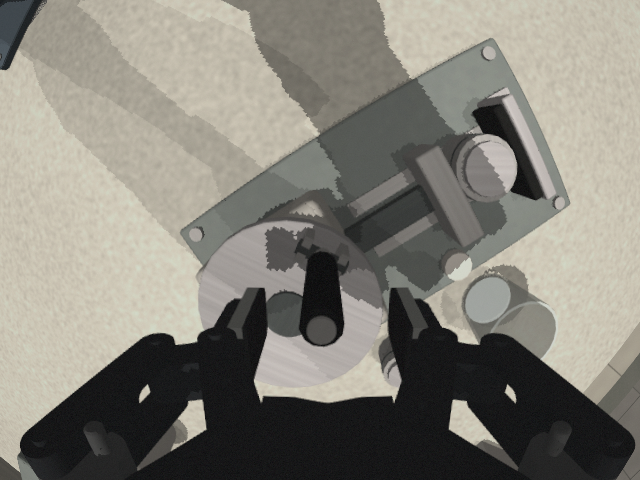

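>>> drive_tool(commands=[[0,0,0,0,-0.3,0,0.6],[0,0,0,0,-0.5,0,0.6],[0,0,0,0,-0.7,0,0.6],[0,0,0,0,-0.7,0,0.6],[0,0,0,0,-0.7,0,0.6],[0,0,0,-0.7,-0.2,0,0.6],[0,0,0,-0.8,0,0,0.6],[0,0,0,-0.8,0,0,0.6],[0,0,0,0,0,0,0.6],[0,0,0,0,0,0,0.6]])

```text
time: 24.7
tcp_pos: [0.4695, 0.0191, 0.283]
tcp_rot: [0.625, -0.624, 0.331, -0.332]
wrist_force: [0.4, -0.5, 0.4]
opening: 0.0509
```

Run:
```python
from h import *
s=get_state();print(s['tcp_pos'],s['wrist_force'])
save('w22',snapshot('wrist'));
q=landmark_of('tip','wrist')[:2];print(q)
w=4.16;d=[np.cos(-.411-w),np.sin(-.411-w)];hg=[.5255+.05*d[0],-.1065+.05*d[1],.128]
for k in q: print(np.array(k['at'])*[640,480],theta(k['at'],s,hg,d))
save('s22',cv2.resize(snapshot('scene')[120:300,220:400],(600,600)))
for k in landmark_of('tip','scene')[:2]: print(k['p'],np.array(k['at'])*[640,480],theta(k['at'],s,hg,d,'scene'))
```

```text
[0.46950939 0.01909925 0.28304183] [ 0.44966949 -0.52285388  0.35364766]
[{'at': [0.5095, 0.7362], 'p': 0.96}, {'at': [0.4813, 0.6119], 'p': 0.34}]
[326.08  353.376] (np.float64(1.625), np.float64(0.00016884960633303984), array([ 0.51778224, -0.05227893,  0.21587076]))
[308.032 293.712] (np.float64(1.7), np.float64(0.04264655543650527), array([ 0.5168563 , -0.04577377,  0.2152665 ]))
0.61 [331.712 171.696] (np.float64(1.585), np.float64(0.0056606732711559455), array([ 0.51827795, -0.05576153,  0.21599112]))
```

View pics/s22.png

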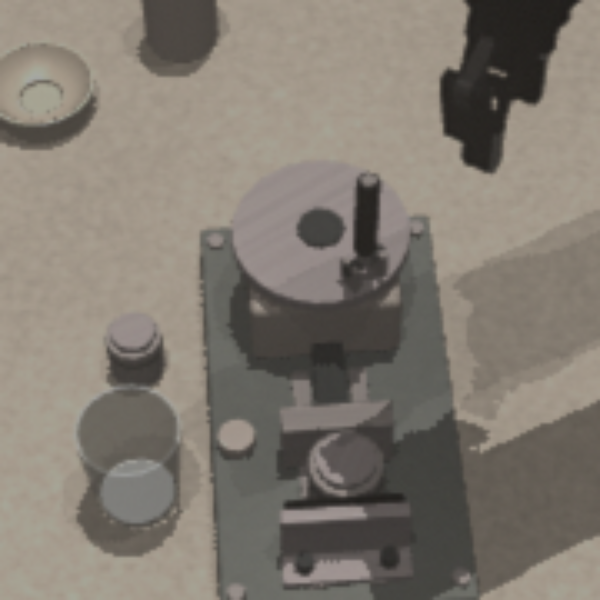

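View pics/w22.png

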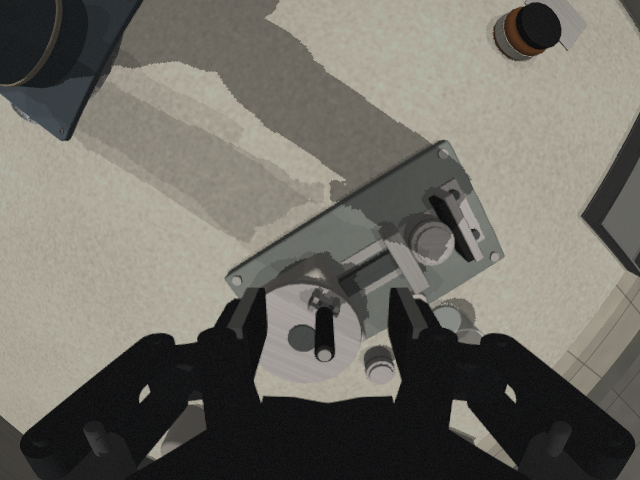

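```bash
python3 -c "
from plant import *
print(sign_off())"
```

```text
the job is handed in; nothing more can be done
None
```

The job is handed in: the cell is clamped between the jaw and the back stop, and the crank handle is standing upright. No verdict was reported.

**Handle:** The first pinches slipped off because the fingers end about 13 mm behind the stated tool point. I gripped lower, swung the handle up in an arc and re-gripped once. The camera then put it at about 1.49 rad, before any winding.

**Winding:** I turned the wheel clockwise from about 0.57 to 4.16 rad, all read from the images and tool position. The drag on the handle was 7 to 8 N while the jaw ran free. It rose once the cell met the stop, to about 12 N moving and 11 N at rest. I estimate 18 to 22 N on the cell, from the drag and the rubber stiffness; I had no direct reading of it.

**Release:** I eased off the load, opened the fingers, lifted clear and moved the gripper away.

**Last checks:**
- **Handle:** measured at 1.59 to 1.63 rad. The stop is at 1.60, so the upper figure is measurement error.
- **Cell and bystanders:** the last picture shows the cell upright between the jaw and the rubber face. The cap, spare, beaker, bottle and dish looked unmoved in the pictures.
- **Robot:** wrist force was about zero, with the robot touching nothing, at 24.7 s of the 72 s allowed.

**Disagreements:** My two estimates of the wheel centre differed by about 3 mm, which caused side loads of a few N on the handle. One 1.6 mm upward correction during winding briefly gave 11 N along the handle, and I undid it.

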